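# Turn a dial out face down onto the sloping tray

## Robot

A 6-joint arm with a two-finger parallel gripper is mounted at the origin on the work surface. World frame = base frame: x ahead of the robot, y to its left, z up, the work surface at z = 0. Lengths are in m, angles in rad, forces in N, time in s.
With the tool pointing down it reaches from about 0.35 to 0.975 m from the base axis. Payload 4.9 kg.
Tool frame: the origin (TCP) lies midway between the tips of the shut fingers; the grasp point (between the pads) lies manip.grip_depth behind it (manip.grip_depth is the distance from the TCP to the grasp point, in m); z points along the fingers, x is the direction in which the jaws open and shut, and the axes are right-handed (so a half turn about z gives the same grasp; the last joint's range is limited). The gripper opens to 85 mm and grips with 20 to 120 N. Pads are 22 mm wide; open, the fingers measure 114 mm over their backs; the gripper's body (76 mm by 85 mm) begins 54 mm behind the grasp point. The pads swing forward as they close: fully open they stand 13 mm farther back than shut.
Start: joints at [1.129, 0.053, 1.613, -0, 1.476, -0.119], TCP at [0.198, 0.593, 0.231] pointing down, gripper open.
Joint ranges: [-3.01, 3.01], [-1.01, 2.22], [0.06, 2.58], [-1.02, 4.17], [0.09, 2.62], [-3.14, 3.14]. Speed limits (rad/s): [2.57, 2.57, 3.14, 3.14, 3.14, 3.14].

## Interface

Orientations are given as a unit quaternion [w, x, y, z].
In Python, from plant import state, grab_frame, ticket, manip gives the robot as it stands.
- The arm moves only by the tool carry_out, never from a script. Its argument "moves" is a list that holds one entry, the list of rows, each a list of 7 numbers: the turn, a rotation vector about the tool's x, y, z each as a share of 5 degrees, from -1 to 1, then the shift along the tool's x, y, z each as a share of 0.04 m, from -1 to 1, then the gripper command: -1 is shut, 1 is fully open, values between are in proportion. A call has 1 to 8 rows; each row shifts and turns the commanded pose from where the row before left it, along the tool's axes as they then stand; what a row does not reach is not made up. A row lasts 1/12 s, in which the tool goes at most 41.7 mm and 7.16 degrees, less where a joint would pass 70% of its speed; a pose out of reach is approached as far as the arm can. A call with a number of a shift or a turn outside -1 to 1 is refused whole. A call with a gripper value outside its range is refused whole. The fingers move at their own pace and stop on an object; the grip force is fixed at half the most. Time passes only in rows, so rows that do not move let the fingers close. It gives the time, the measured TCP pose, the force and the opening at its end, in the units of the state.
- state(): the state, without advancing time (a new reading comes with each control period).
- grab_frame(name): name is "scene" or "side" or "wrist"; returns a dict with "frame" (400x640x3 uint8, red, green, blue), "z_map" (400x640 float32, m along the optical axis (not along the pixel's ray), 0 where there is no reading), "K" (3x3 intrinsics, pixels), "k1" (the pictures are not rectified: a ray, as slopes to the right and down, at radius r is drawn at 1 + k1 r^2 times it, then the intrinsics apply), "world_from_camera" (4x4, takes a point from camera to world coordinates); the wrist camera has in their place "hand_eye" (4x4, takes a point from camera to tool coordinates, whose origin is the TCP and whose axes are the tool frame's). Camera axes: x right, y down, z forward; pixel columns grow to the right and rows downward; lengths in m; the calibration is good to about 2 mm. A picture is of the moment at which its call begins: read the wrist's pose just before it.
- ticket.job_done(): hands the job in, once; it reports no verdict.
The state is a dict: "time": time; "joint_pos": joint angles; "joint_vel": joint speeds; "joint_efforts": joint torques, N m; "tool_pos": TCP position; "tool_rot": TCP orientation; "contact_force": force on the tool from outside, world axes, zero at the start; "ft_torque": the same for the moment, N m; "gripper_width": opening from 0.0 (shut) to 1.0 (fully open).
Only numpy, scipy, OpenCV 4.12 (cv2) and the standard library are available. Lean on these libraries where they do the work, as an engineer would, in place of code of your own. Each camera call takes 0.05 s, during which the arm holds its last target.

## Task

The sloping metal stand on the shelf holds a grey rack with a round dial in its pocket and a loose plywood cover lying over it. Hold the cover against the rack by the tab, turn both over together, set them cover side down in the empty wooden sloping tray, then lift the rack away, so that the dial is left lying face down on the cover in the tray. Put the empty rack back on its stand, either way up, and do not touch the dial itself.

Things in the scene. Friction and masses are not known exactly. Their poses are not given: they have to be found in the camera images.
- rack: Grey paddle. Origin: middle of its 80 (x) by 90 (y) by 22 (z) mm panel. Grip tab, 40 wide, 22 thick, from x=-40 to -105. +z: open side, pocket 60x60, 14 deep, at the origin. Starts on a fixed stand sloping 45 deg, x straight downhill, towards the robot's left, to a 30 mm lip at x=40, z outward. Stand's slope is 96 wide and carries only x=-27 to 40; the tab is free on both faces, 100 to 150 mm up.
- cover: Flat loose plywood cover, 5 mm thick, lying on the rack's open side. Origin at the middle of its panel and thickness, axes as the rack's at the start. Panel 80 (x) by 90 (y) mm; its tab, 40 wide, is shorter than the rack's: x=-40 to -78, leaving the last 27 mm of the rack's tab (x=-78 to -105) bare. Rack and cover together: 27 mm thick, about 0.27 kg with the dial.
- dial: Round black remote-control dial, 56 mm across, 12 thick, loose in the rack's pocket under the cover. Origin at its centre; +z comes out of its face, which starts towards the cover. Left on the sloping cover it slides down to the tray's lip.
- tray_seat (a point): Empty fixed wooden tray, slope 45 deg. Point on its surface, midway across, 75 mm up. Axes: z up, y level across, x level to the downhill side (robot's left); slope's normal (0.707,0,0.707). From the point the surface runs 22 mm uphill and 46 downhill to a lip 26 high, square to the slope; side walls 26 high, 120 mm apart. Uphill it is open: a tab sticks out in free air.
Not all that is in view belongs to the job. Leave any green or orange look-alike of the rack alone. Of the things that look like the cover, the smaller one is meant.

How it is judged:
By the outcome, as a careful person would: the job done as asked, in the order asked, and still so for the second after the job is handed in, with the robot touching nothing.
It also fails if it takes over 58 s, if anything falls off the work surface, if the arm or the gripper's body presses on something with over 40 N, if the wrist force passes 120 N, or if a joint passes its speed limit or range.

## Working session

There is one attempt and no reset: what is moved stays moved. The work goes in short steps, Python scripts to look and compute and a tool call to move; the robot and the scene stay as the last step left them, time stands still between calls to the robot, and variables do not carry over. Pictures are saved under pics/ and viewed, and the job is handed in when it is done.

Besides the shell and the picture viewer there is one more tool, called after "Call:" as name(argument=value, ...), one argument or row to a line, values as JSON. carry_out: Moves the arm, as the interface text tells. Shift numbers are shares of 0.04 m and turn numbers shares of 5 degrees, none past 1 either way. Its arguments: {"type":"object","properties":{"moves":{"type":"array"}},"required":["moves"]}

```bash
ls; mkdir -p pics; cat > h.py <<'E'
import numpy as np, cv2
from plant import state, grab_frame, ticket, manip
def save(n,f): cv2.imwrite('pics/'+n+'.png', cv2.cvtColor(f['frame'],cv2.COLOR_RGB2BGR))
E
python3 - <<'E'
from h import *
s=state(); print(s); print(manip.grip_depth)
for n in ['scene','side','wrist']:
    f=grab_frame(n); save(n+'0',f); np.savez(n+'0.npz',**f)
    print(n,f['K'],f['k1'],f.get('world_from_camera',f.get('hand_eye')))
E
```

```text
pics
{'time': 0.0, 'joint_pos': array([ 1.12900423e+00,  5.33415162e-02,  1.61429759e+00,  4.11739930e-06,
        1.47600501e+00, -1.18962770e-01]), 'joint_vel': array([ 1.09279015e-03, -2.01105946e-03, -3.83522167e-04, -5.50234049e-05,
       -6.51637769e-04, -9.26420427e-05]), 'joint_efforts': array([-8.65181737e-04, -3.93684196e+01, -3.70174563e+01, -2.20606521e-04,
        6.90620931e-03, -1.85398108e-06]), 'tool_pos': array([0.19798887, 0.5921517 , 0.23007039]), 'tool_rot': array([ 4.94481889e-04,  8.11557141e-01,  5.84272158e-01, -8.98675559e-04]), 'contact_force': array([-0.59640999,  0.10018503,  0.19188488]), 'ft_torque': array([ 0.01973189, -0.05790906, -0.0077277 ]), 'gripper_width': 0.9978952161906027}
0.0187
scene [[498.16698811   0.         314.48109938]
 [  0.         498.16698811 197.67902849]
 [  0.           0.           1.        ]] -0.06857624789230381 [[-0.63702006  0.54159933 -0.5485213   1.13695116]
 [ 0.7707187   0.46049121 -0.4403868   0.52970298]
 [ 0.01407604 -0.70329085 -0.71076286  0.88936021]
 [ 0.          0.          0.          1.        ]]
side [[487.63314801   0.         316.42432141]
 [  0.         487.63314801 201.65310275]
 [  0.           0.           1.        ]] -0.0406528959545676 [[-0.98454007 -0.10845573  0.13754346  0.39252382]
 [-0.17348932  0.49561719 -0.85103764  0.88617551]
 [ 0.02413101 -0.86174298 -0.50677089  0.59259985]
 [ 0.          0.          0.          1.        ]]
wrist [[348.29658828   0.         321.41255517]
 [  0.         348.29658828 195.82517508]
 [  0.           0.           1.        ]] -0.07768753331781686 [[ 9.99999777e-01  4.84457025e-04 -4.59960132e-04 -4.78884940e-04]
 [-3.28674599e-04  9.56236965e-01  2.92593162e-01 -7.37029907e-02]
 [ 5.81579694e-04 -2.92592946e-01  9.56236911e-01 -1.42905603e-01]
 [ 0.00000000e+00  0.00000000e+00  0.00000000e+00  1.00000000e+00]]
```

View pics/scene0.png

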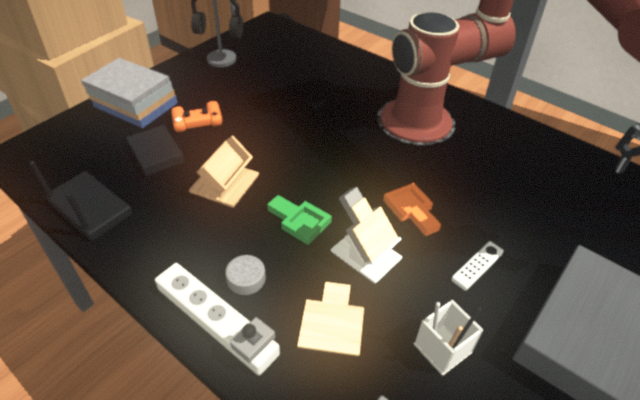

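View pics/side0.png

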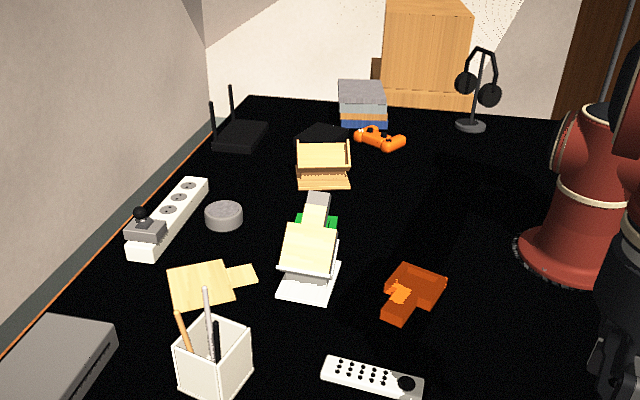

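View pics/wrist0.png

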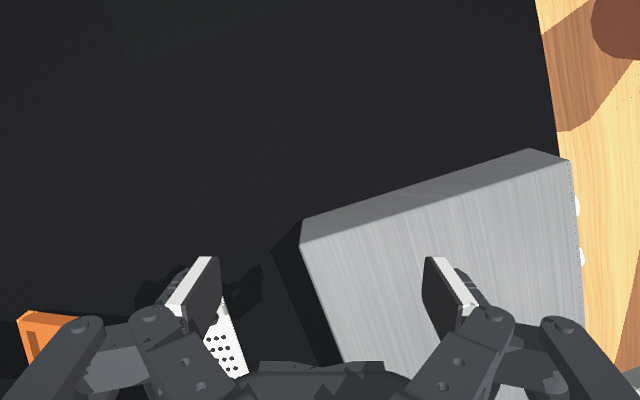

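The scene view shows the stand with rack and cover near (367,235), and the empty wooden tray near (225,172). The side view shows the same at (310,255) and (323,165). The larger cover decoy and the green and orange racks lie apart. Next I'll measure with the depth maps.

```bash
cat >> h.py <<'E'
def cloud(f,T=None):
    "world points for every pixel (HxWx3)"
    z=f['z_map']; K=f['K']; k1=float(f['k1'])
    T=f['world_from_camera'] if T is None else T
    v,u=np.mgrid[:z.shape[0],:z.shape[1]].astype(np.float64)
    p=cv2.undistortPoints(np.stack([u.ravel(),v.ravel()],1)[:,None],K,np.array([k1,0,0,0.]))[:,0]
    P=np.c_[p,np.ones(len(p))]*z.ravel()[:,None]
    P=P@T[:3,:3].T+T[:3,3]
    P=P.reshape(z.shape+(3,)); P[z==0]=np.nan
    return P
E
python3 - <<'E'
from h import *
for n,(u0,v0,u1,v1) in [('scene',(180,130,450,290)),('side',(260,120,380,310))]:
    f=dict(np.load(n+'0.npz')); im=cv2.cvtColor(f['frame'],cv2.COLOR_RGB2BGR)[v0:v1,u0:u1]
    s=min(800/im.shape[1],600/im.shape[0]); cv2.imwrite(f'pics/{n}0z.png',cv2.resize(im,None,fx=s,fy=s,interpolation=cv2.INTER_CUBIC)); print(s)
    P=cloud(f)
    pts=dict(scene=[(360,200),(375,235),(395,240),(350,255),(380,272),(215,165),(235,190),(300,330),(225,155),(420,300)],side=[(316,205),(310,250),(300,235),(325,265),(310,290),(323,155),(323,180),(310,175)])[n]
    for q in pts: print(n,q,P[q[1],q[0]].round(4),f['frame'][q[1],q[0]])
E
```

```text
2.962962962962963
scene (360, 200) [0.5049 0.145  0.1438] [249 239 194]
scene (375, 235) [0.5222 0.202  0.0894] [255 254 231]
scene (395, 240) [0.4874 0.2333 0.0652] [254 253 240]
scene (350, 255) [0.5532 0.1648 0.021 ] [179 176 159]
scene (380, 272) [0.5427 0.2389 0.0121] [255 255 254]
scene (215, 165) [ 0.5805 -0.2322  0.076 ] [255 245 196]
scene (235, 190) [ 0.5695 -0.1819  0.0138] [252 229 169]
scene (300, 330) [ 0.7551  0.1928 -0.0015] [229 201 148]
scene (225, 155) [ 0.5376 -0.2424  0.0747] [255 245 193]
scene (420, 300) [ 0.5389  0.3406 -0.002 ] [74 68 58]
3.1578947368421053
side (316, 205) [0.5133 0.1429 0.1429] [255 255 219]
side (310, 250) [0.5118 0.2041 0.0871] [255 253 216]
side (300, 235) [0.5333 0.1865 0.104 ] [255 254 227]
side (325, 265) [0.4816 0.2234 0.0736] [255 253 216]
side (310, 290) [0.5075 0.2192 0.0095] [253 252 248]
side (323, 155) [ 0.5592 -0.2292  0.0676] [255 247 187]
side (323, 180) [ 0.5534 -0.2046  0.0093] [244 199 130]
side (310, 175) [ 0.5865 -0.2     0.0222] [255 208 132]
```

```bash
sleep 1
```

```text
(no output)
```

View pics/scene0z.png

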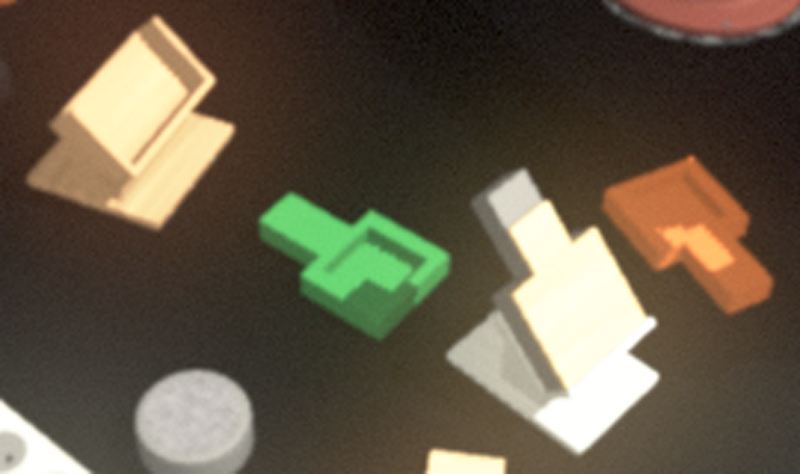

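View pics/side0z.png

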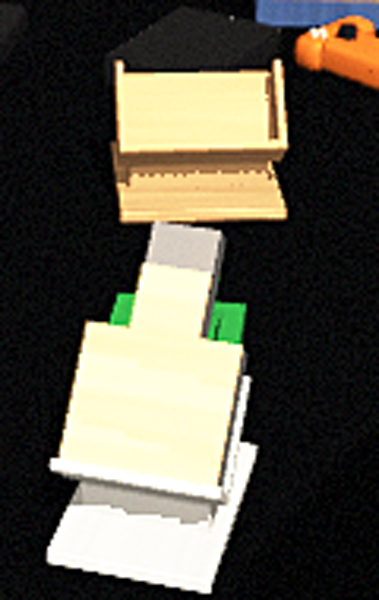

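The zooms show the cover on the rack with its tab uphill. About 27 mm of the grey rack tab is bare at scene (360,193). The tray opens uphill, away from the camera. Next I'll fit planes and outlines.

```bash
cat > fit.py <<'E'
from h import *
def plane(Q,n0,it=6,tol=.004):
    m=np.ones(len(Q),bool)
    for _ in range(it):
        c=np.median(Q[m],0) if _==0 else Q[m].mean(0); 
        n=np.linalg.svd(Q[m]-c,full_matrices=False)[2][2]; n*=np.sign(n@n0)
        m=abs((Q-c)@n)<max(tol,.012/(1+_))
    return c,n,m
np.set_printoptions(precision=4,suppress=True)
if __name__=='__main__':
  F={n:dict(np.load(n+'0.npz')) for n in ['scene','side']}
  for n,f in F.items():
    P=cloud(f); 
    hsv=cv2.cvtColor(f['frame'],cv2.COLOR_RGB2HSV)
    for name,lo,hi in [('cover',(.43,.09,.05),(.60,.26,.2)),('tray',(.48,-.3,.045),(.66,-.17,.13))]:
        box=np.nan_to_num(((P>lo)&(P<hi)).all(2))
        col=(hsv[...,1]>15)&(hsv[...,0]<35)&(hsv[...,0]>8)
        Q=P[box&col]; Q=Q[~np.isnan(Q).any(1)]
        c,nn,m=plane(Q,[0,.7,.7])
        yaw=np.degrees(np.arctan2(nn[1],nn[0])); tilt=np.degrees(np.arccos(nn[2]))
        I=Q[m]; d=nn.copy(); dh=np.array([nn[0],nn[1],0]); dh/=np.linalg.norm(dh)
        ex=np.cos(np.radians(tilt))*dh-np.array([0,0,np.sin(np.radians(tilt))]); ey=np.cross(nn,ex)
        a=(I-c)@ex; b=(I-c)@ey
        print(n,name,len(Q),m.sum(),'c',c,'n',nn,'tilt',tilt,'yaw',yaw)
        print('  ex',ex,'ey',ey,'a',np.percentile(a,[.5,2,98,99.5]),'b',np.percentile(b,[.5,2,98,99.5]))
        # width profile along a
        for lo_ in np.arange(a.min(),a.max(),.008):
            s=(a>=lo_)&(a<lo_+.008)
            if s.sum()>3: print('   a %.3f n %d b %.4f %.4f'%(lo_,s.sum(),*np.percentile(b[s],[1,99])))
E
python3 fit.py
```

```text
scene cover 2416 1779 c [0.5186 0.1866 0.1043] n [0.0527 0.6852 0.7265] tilt 43.41034555203056 yaw 85.60486710045771
  ex [ 0.0557  0.7243 -0.6872] ey [-0.9971  0.0766  0.    ] a [-0.0849 -0.0808  0.0576  0.0599] b [-0.0442 -0.0427  0.0443  0.0466]
   a -0.086 n 55 b -0.0183 0.0217
   a -0.078 n 54 b -0.0190 0.0213
   a -0.070 n 50 b -0.0191 0.0211
   a -0.062 n 63 b -0.0194 0.0210
   a -0.054 n 57 b -0.0197 0.0200
   a -0.046 n 61 b -0.0191 0.0221
   a -0.038 n 62 b -0.0190 0.0209
   a -0.030 n 56 b -0.0191 0.0203
   a -0.022 n 123 b -0.0429 0.0458
   a -0.014 n 136 b -0.0431 0.0448
   a -0.006 n 132 b -0.0432 0.0455
   a 0.002 n 126 b -0.0440 0.0454
   a 0.010 n 130 b -0.0430 0.0470
   a 0.018 n 133 b -0.0435 0.0461
   a 0.026 n 120 b -0.0437 0.0465
   a 0.034 n 127 b -0.0434 0.0460
   a 0.042 n 129 b -0.0428 0.0452
   a 0.050 n 129 b -0.0438 0.0449
   a 0.058 n 36 b -0.0468 0.0468
scene tray 1620 941 c [ 0.5562 -0.2312  0.0691] n [-0.1873  0.6705  0.7179] tilt 44.119983760215305 yaw 105.60855268846278
  ex [-0.1932  0.6914 -0.6962] ey [-0.9631 -0.2691  0.    ] a [-0.033  -0.0323  
[... 1087 characters left out ...]
37
   a 0.023 n 225 b -0.0444 0.0436
   a 0.031 n 228 b -0.0433 0.0434
   a 0.039 n 236 b -0.0438 0.0433
   a 0.047 n 225 b -0.0433 0.0438
   a 0.055 n 35 b -0.0425 0.0453
side tray 1429 941 c [ 0.5614 -0.2313  0.0711] n [-0.1824  0.6669  0.7225] tilt 43.737934159807935 yaw 105.29670031919316
  ex [-0.1906  0.6969 -0.6914] ey [-0.9646 -0.2638 -0.    ] a [-0.0295 -0.0286  0.0287  0.0296] b [-0.066  -0.0567  0.0581  0.0598]
   a -0.030 n 117 b -0.0560 0.0597
   a -0.022 n 124 b -0.0662 0.0585
   a -0.014 n 125 b -0.0640 0.0591
   a -0.006 n 133 b -0.0568 0.0580
   a 0.002 n 122 b -0.0565 0.0600
   a 0.010 n 127 b -0.0574 0.0596
   a 0.018 n 133 b -0.0576 0.0595
   a 0.026 n 59 b -0.0599 0.0577
```

The rack's yaw is about 86° and the tray's about 105°, both sloping about 44–45°. The rack's lengths match those given: 146 mm overall, 90 mm wide, 40 mm tab. Next I'll measure the tray's walls and lip, and the green rack's position.

```bash
python3 - <<'E'
from fit import *
yaw=np.radians(105.4); s=np.sqrt(.5)
h=np.array([np.cos(yaw),np.sin(yaw),0]); Z=np.array([0,0,1.])
ex=s*h-s*Z; n=s*h+s*Z; ey=np.cross(n,ex)
o=np.array([.5588,-.2312,.0701])
for nm in ['scene','side']:
    f=dict(np.load(nm+'0.npz')); P=cloud(f); hsv=cv2.cvtColor(f['frame'],cv2.COLOR_RGB2HSV)
    m=np.nan_to_num(((P>(.46,-.34,.004))&(P<(.68,-.12,.15))).all(2))&(hsv[...,1]>15)&(hsv[...,0]<35)
    Q=P[m]-o; a,b,c=Q@ex,Q@ey,Q@n
    surf=(abs(c)<.005)&(abs(b)<.05)&(a>-.03)&(a<.03); print(nm,'surf c',np.median(c[surf]), 'slope dc/da',np.polyfit(a[surf],c[surf],1)[0],'dc/db',np.polyfit(b[surf],c[surf],1)[0], 'a',a[surf].min(),a[surf].max())
    top=(c>.022)&(c<.032); print(' top pts',top.sum(),'cmax',np.percentile(c,[98,99.5]))
    for lab,sel in [('wall b<0',top&(b<-.05)),('wall b>0',top&(b>.05)),('lip',top&(abs(b)<.05))]:
        if sel.sum()>2: print('  ',lab,sel.sum(),'a',np.percentile(a[sel],[2,50,98]),'b',np.percentile(b[sel],[2,50,98]),'c',np.median(c[sel]))
    inn=(c>.008)&(c<.02)
    for lab,sel in [('inner b<0',inn&(b<-.05)&(a<.03)),('inner b>0',inn&(b>.05)&(a<.03)),('innerlip',inn&(abs(b)<.05))]:
        if sel.sum()>2: print('  ',lab,sel.sum(),'a',np.percentile(a[sel],[2,50,98]),'b',np.percentile(b[sel],[2,50,98]),'b vs a',np.polyfit(a[sel],b[sel],1))
f=dict(np.load('scene0.npz')); P=cloud(f); hsv=cv2.cvtColor(f['frame'],cv2.COLOR_RGB2HSV)
g=(hsv[...,0]>45)&(hsv[...,0]<80)&(hsv[...,1]>100); print('green',np.nanpercentile(P[g],[1,50,99],axis=0))
E
```

```text
scene surf c -0.00048680971890514466 slope dc/da 0.002191185629790454 dc/db -0.0025218377667474453 a -0.02999912621983939 0.02991622778469369
 top pts 290 cmax [0.0275 0.0303]
   wall b<0 104 a [-0.0295  0.0108  0.0419] b [-0.071  -0.0661 -0.0532] c 0.025103510249535443
   wall b>0 85 a [-0.0302  0.0062  0.1188] b [0.0536 0.0591 0.065 ] c 0.025223636330588824
   lip 101 a [0.0364 0.0401 0.1213] b [-0.0486 -0.0046  0.0489] c 0.025761801633723828
   inner b<0 77 a [-0.0313 -0.0031  0.0279] b [-0.0707 -0.0687 -0.0656] b vs a [-0.0073 -0.0685]
   inner b>0 80 a [-0.0311 -0.001   0.0278] b [0.0551 0.0583 0.0625] b vs a [-0.0089  0.0583]
   innerlip 42 a [0.0361 0.0371 0.1116] b [-0.0485  0.004   0.0488] b vs a [ 0.1307 -0.0057]
side surf c -2.135914303773475e-05 slope dc/da 0.008760613382112663 dc/db 0.0005357898987256979 a -0.02998341424107761 0.029318795004037144
 top pts 266 cmax [0.0276 0.029 ]
   wall b<0 80 a [-0.0252  0.0129  0.0436] b [-0.0686 -0.065  -0.0515] c 0.026232244484004616
   wall b>0 78 a [-0.0275  0.0126  0.044 ] b [0.0517 0.0599 0.0634] c 0.025489513179532512
   lip 108 a [0.037  0.041  0.0442] b [-0.0476 -0.0008  0.0491] c 0.02598499472858102
   inner b<0 9 a [-0.0304  0.0185  0.0266] b [-0.0688 -0.0685 -0.0669] b vs a [-0.0148 -0.0682]
   inner b>0 20 a [-0.0308 -0.007   0.0286] b [0.0569 0.0575 0.0581] b vs a [0.0004 0.0575]
   innerlip 68 a [0.0412 0.0432 0.0445] b [-0.0469 -0.0034  0.047 ] b vs a [-0.397   0.0141]
green [[-0.0197 -0.0912 -0.001 ]
 [ 0.5369  0.0081  0.0197]
 [ 0.5811  0.4968  0.0264]]
```

The tray measures as given: its inner width is about 120 mm and its slope about 68 mm. The seat point comes out at about (0.563,-0.236,0.0755), which fits the stated 75 mm height. First I'll raise the arm and head over, collecting joint data for a kinematic model.

Call:
carry_out(
  moves=[
    [[0, 0, 0, 0, 0, -1, 1], [0, 0, 0, -0.3, 0.3, -0.9, 1], [0, 0, 0, -0.62, 0.75, -0.1, 1], [0, 0, 0, -0.62, 0.75, 0, 1], [0, 0, 0, -0.62, 0.75, 0, 1], [0, 0, 0, -0.62, 0.75, 0, 1], [0, 0, 0, -0.62, 0.75, 0, 1], [0.5, 0.5, 0, -0.62, 0.75, 0, 1]],
  ],
)

```text
time: 0.82
tool_pos: [0.3291, 0.3787, 0.311]
tool_rot: [-0.031, 0.81, 0.585, 0.005]
contact_force: [2.0, 0.7, 0.7]
gripper_width: 1.0
```

```bash
python3 -c "
from h import *
import json
s=state(); print(s['time'],s['joint_pos'],s['tool_pos'],s['tool_rot'])
json.dump([dict(q=[1.12900423,.0533415162,1.61429759,4e-6,1.47600501,-.11896277],p=[.19798887,.5921517,.23007039],r=[4.94481889e-04,8.11557141e-01,5.84272158e-01,-8.98675559e-04]),dict(q=list(s['joint_pos']),p=list(s['tool_pos']),r=list(s['tool_rot']))],open('log.json','w'))"
```

```text
0.8167 [ 0.67229031 -0.29787978  1.80335428  0.06155576  1.62307618 -0.57503036] [0.32906147 0.37871195 0.31098857] [-0.03100036  0.81028838  0.58518932  0.00501683]
```

```bash
cat > kin.py <<'E'
import numpy as np, json
from scipy.spatial.transform import Rotation as R
from scipy.optimize import least_squares
from h import *
np.set_printoptions(precision=4,suppress=True)
def Rot(q,q6off=np.pi):
    return R.from_euler('z',q[0])*R.from_euler('y',q[1]+q[2])*R.from_euler('z',q[3])*R.from_euler('y',q[4])*R.from_euler('z',q[5]+q6off)
def pos(q,L):
    a1,d1,L2,a3,L3,d6=L
    return R.from_euler('z',q[0]).apply(np.array([a1,0,d1])+R.from_euler('y',q[1]).apply([0,0,L2])+R.from_euler('y',q[1]+q[2]).apply([a3,0,L3]))+Rot(q).apply([0,0,d6])
def quat(r): return R.from_quat(np.r_[r[1:],r[0]])
def fitL():
    D=json.load(open('log.json'))
    f=lambda L: np.concatenate([pos(d['q'],L)-d['p'] for d in D]+[1e-3*(L-[0,.3,.45,0,.45,.3])])
    return least_squares(f,[0,.3,.45,0,.45,.3]),D
def log():
    D=json.load(open('log.json')); s=state(); D.append(dict(q=list(s['joint_pos']),p=list(s['tool_pos']),r=list(s['tool_rot']))); json.dump(D,open('log.json','w')); return s
lo=np.array([-3.01,-1.01,.06,-1.02,.09,-3.14]);hi=np.array([3.01,2.22,2.58,4.17,2.62,3.14])
def ik(p,Rt,q0,L):
    f=lambda q: np.r_[(pos(q,L)-p)*5,(Rot(q)*Rt.inv()).as_rotvec()]
    r=least_squares(f,np.clip(q0,lo+.01,hi-.01),bounds=(lo,hi)); return r.x,np.abs(r.fun).max()
def frame(yaw):
    s=np.sqrt(.5); y=np.radians(yaw); h=np.array([np.cos(y),np.sin(y),0]); Z=np.array([0,0,1.])
    ex=s*h-s*Z; n=s*h+s*Z; return ex,np.cross(n,ex),n
RO=np.array([.5171,.1922,.0804]); RY=85.8    # pack midplane origin, yaw
TS=np.array([.5632,-.2359,.0755]); TY=105.4
def toolR(yaw,sg):   # tool z = ex, tool x = sg*n
    ex,ey,n=frame(yaw); z=ex; x=sg*n; return R.from_matrix(np.stack([x,np.cross(z,x),z],1))
E
python3 - <<'E'
from kin import *
r,D=fitL(); print(r.x, np.abs(r.fun).max())
for d in D: print('rot err deg',np.degrees((Rot(d['q'])*quat(d['r']).inv()).as_rotvec()), 'pos', pos(d['q'],r.x)-d['p'])
L=r.x; q0=np.array(D[-1]['q'])
ex,ey,n=frame(RY); tx,ty,tn=frame(TY)
rng=np.random.default_rng(0)
for sg in (1,-1):
    for name,p,Rt in [('pre',RO+ex*(-.17),toolR(RY,sg)),('grasp',RO+ex*(-.042),toolR(RY,sg)),('lift',RO+ex*(-.042)+[0,0,.15],toolR(RY,sg)),('above',TS+tx*(-.04)+tn*.1,toolR(TY,-sg)),('place',TS+tx*(-.04)+tn*.0135,toolR(TY,-sg))]:
        S=[]
        for k in range(25):
            q,e=ik(p,Rt,q0 if k==0 else rng.uniform(lo,hi),L)
            if e<1e-3 and not any(np.abs(q-x).max()<.05 for x in S): S.append(q)
        print(sg,name,p); [print('    ',x) for x in S]
E
```

```text
[ 0.032   1.1384  0.2582 -0.3751  0.5435  1.4869] 0.06707272466550981
rot err deg [-0. -0.  0.] pos [ 0.0671 -0.0317 -0.    ]
rot err deg [-0.  0.  0.] pos [ 0. -0. -0.]
1 pre [0.5083 0.0723 0.2006]
1 grasp [0.5149 0.1626 0.1101]
1 lift [0.5149 0.1626 0.2601]
1 above [ 0.5519 -0.195   0.1745]
1 place [ 0.5682 -0.254   0.1133]
-1 pre [0.5083 0.0723 0.2006]
-1 grasp [0.5149 0.1626 0.1101]
-1 lift [0.5149 0.1626 0.2601]
-1 above [ 0.5519 -0.195   0.1745]
-1 place [ 0.5682 -0.254   0.1133]
```

Orientation model is exact, but the position model needs a lateral offset term. I'll move on toward the pregrasp pose and take more data.

Call:
carry_out(
  moves=[
    [[0, 0, -0.4, -0.62, 0.75, 0, 1], [0, 0, -0.4, -0.62, 0.75, 0, 1], [0, 0, -0.5, -0.6, 0.75, 0, 1], [0, 0.8, -0.5, -0.6, 0.6, 0, 1]],
  ],
)

```text
time: 1.15
tool_pos: [0.4141, 0.2541, 0.3018]
tool_rot: [-0.052, 0.761, 0.646, 0.035]
contact_force: [0.7, 0.0, -0.5]
gripper_width: 0.997
```

```bash
python3 -c "
from kin import *
s=log(); print(s['time'],s['joint_pos'],s['tool_pos'],s['tool_rot'])"
```

```text
1.15 [ 0.3254 -0.3555  1.8657  0.1229  1.6043 -1.076 ] [0.4141 0.2541 0.3018] [-0.0521  0.761   0.6457  0.035 ]
```

Call:
carry_out(
  moves=[
    [[0, 1, -0.4, -0.4, 0, 0, 1], [0, 1, -0.4, -0.4, 0, 0, 1], [0, 1, 0, -0.4, 0, 0, 1], [0, 1, 0, -0.4, 0, 0, 1]],
  ],
)

```text
time: 1.48
tool_pos: [0.4052, 0.1932, 0.2869]
tool_rot: [-0.164, 0.721, 0.652, 0.169]
contact_force: [0.4, -0.7, -0.7]
gripper_width: 1.004
```

```bash
sed -i 's/a1,d1,L2,a3,L3,d6=L/a1,b1,d1,L2,a3,L3,d6=L/; s/np.array(\[a1,0,d1\])/np.array([a1,b1,d1])/; s/\[0,.3,.45,0,.45,.3\]/[0,.0,.3,.45,0,.45,.3]/g' kin.py
cat > ikall.py <<'E'
from kin import *
s=log(); print(s['time'],s['joint_pos'],s['tool_pos'],s['tool_rot'])
r,D=fitL(); print(r.x, np.abs(r.fun).max())
for d in D: print('rot err deg',np.degrees((Rot(d['q'])*quat(d['r']).inv()).as_rotvec()), 'pos', pos(d['q'],r.x)-d['p'])
L=r.x; np.save('L.npy',L); q0=np.array(D[-1]['q'])
ex,ey,n=frame(RY); tx,ty,tn=frame(TY)
rng=np.random.default_rng(0)
for sg in (1,-1):
    for name,p,Rt in [('pre',RO+ex*(-.17),toolR(RY,sg)),('grasp',RO+ex*(-.042),toolR(RY,sg)),('lift',RO+ex*(-.042)+[0,0,.15],toolR(RY,sg)),('above',TS+tx*(-.04)+tn*.1,toolR(TY,-sg)),('place',TS+tx*(-.04)+tn*.0135,toolR(TY,-sg))]:
        S=[]
        for k in range(25):
            q,e=ik(p,Rt,q0 if k==0 else rng.uniform(lo,hi),L)
            if e<1e-3 and not any(np.abs(q-x).max()<.05 for x in S): S.append(q)
        print(sg,name,p); [print('    ',x) for x in S]
E
python3 ikall.py
```

```text
1.4833 [-0.0219 -0.5363  2.0637  0.475   1.5907 -1.4764] [0.4052 0.1932 0.2869] [-0.1644  0.7211  0.6516  0.1685]
[0.     0.0742 0.238  0.4264 0.0957 0.6099 0.2795] 0.00015988870758871227
rot err deg [-0. -0.  0.] pos [0. 0. 0.]
rot err deg [-0.  0.  0.] pos [-0. -0. -0.]
rot err deg [-0. -0. -0.] pos [-0. -0. -0.]
rot err deg [-0.  0.  0.] pos [0. 0. 0.]
1 pre [0.5083 0.0723 0.2006]
     [-0.3937 -0.1289  1.9834  0.7358  1.5866 -1.9952]
1 grasp [0.5149 0.1626 0.1101]
     [-0.2173 -0.0184  2.0494  0.8007  1.3458 -1.9992]
1 lift [0.5149 0.1626 0.2601]
     [-0.2173 -0.2099  1.9504  0.7753  1.5514 -1.7921]
1 above [ 0.5519 -0.195   0.1745]
     [-0.6715  0.3711  1.4846  0.4611  1.9277  0.6484]
1 place [ 0.5682 -0.254   0.1133]
     [-0.7189  0.5339  1.3778  0.4235  1.8964  0.5797]
-1 pre [0.5083 0.0723 0.2006]
     [-0.3937 -0.1289  1.9834  0.7358  1.5866  1.1463]
-1 grasp [0.5149 0.1626 0.1101]
     [-0.2173 -0.0184  2.0494  0.8007  1.3458  1.1424]
-1 lift [0.5149 0.1626 0.2601]
     [-0.2173 -0.2099  1.9504  0.7753  1.5514  1.3495]
-1 above [ 0.5519 -0.195   0.1745]
     [-0.6715  0.3711  1.4846  0.4611  1.9277 -2.4932]
-1 place [ 0.5682 -0.254   0.1133]
     [-0.7189  0.5339  1.3778  0.4235  1.8964 -2.5619]
```

The kinematic model is now exact, and the planned grasp, roll and place poses all lie in the current joint branch, with j6 going from about −2.0 to +0.6. I'll add a row planner.

```bash
cat > plan.py <<'E'
from kin import *
from scipy.spatial.transform import Slerp
def plan(wps,g,vmax=38.,wmax=4.8,start=None):
    """wps: list of (pos,R); returns tool-frame rows"""
    if start is None: s=state(); p,Rc=np.array(s['tool_pos']),quat(s['tool_rot'])
    else: p,Rc=start
    rows=[]
    for P,Rt in wps:
        rv=(Rc.inv()*Rt).as_rotvec(degrees=True); d=P-p
        N=int(np.ceil(max(np.linalg.norm(d)*1000/vmax,np.abs(rv).max()/wmax,1)))
        p0,R0=p,Rc
        for k in range(N):
            tr=R.from_rotvec(rv/N,degrees=True); Rg=R0*R.from_rotvec(rv*(k+1)/N,degrees=True); pg=p0+d*(k+1)/N
            sh=Rc.inv().apply(pg-p)/.04; tu=(Rc.inv()*Rg).as_rotvec(degrees=True)/5
            row=np.round(np.r_[tu,sh],2); 
            Rn=Rc*R.from_rotvec(row[:3]*5,degrees=True); p=p+Rc.apply(row[3:]*.04); Rc=Rn
            rows.append(list(row)+[g])
    for i in range(0,len(rows),8): print([[[float(x) for x in r] for r in rows[i:i+8]]])
    return p,Rc
E
python3 - <<'E'
from plan import *
ex,ey,n=frame(RY)
plan([((.50,.05,.25),toolR(RY,1)),(RO+ex*(-.16),toolR(RY,1))],0.6)
E
```

```text
[[[-0.0, 0.71, -0.07, -0.67, 0.54, -0.15, 0.6], [-0.0, 0.71, -0.06, -0.67, 0.54, -0.19, 0.6], [-0.0, 0.71, -0.07, -0.65, 0.54, -0.23, 0.6], [-0.0, 0.71, -0.07, -0.65, 0.53, -0.27, 0.6], [-0.0, 0.71, -0.07, -0.63, 0.53, -0.31, 0.6], [-0.0, 0.0, 0.0, -0.23, 0.08, 0.76, 0.6], [-0.0, 0.0, 0.0, -0.23, 0.09, 0.76, 0.6]]]
```

Call:
carry_out(
  moves=[
    [[0, 0.71, -0.07, -0.67, 0.54, -0.15, 0.6], [0, 0.71, -0.07, -0.67, 0.54, -0.19, 0.6], [0, 0.71, -0.07, -0.65, 0.54, -0.23, 0.6], [0, 0.71, -0.07, -0.65, 0.53, -0.27, 0.6], [0, 0.71, -0.07, -0.63, 0.53, -0.31, 0.6], [0, 0, 0, -0.23, 0.08, 0.76, 0.6], [0, 0, 0, -0.23, 0.09, 0.76, 0.6], [0, 0, 0, 0, 0, 0, 0.6]],
  ],
)

```text
time: 2.15
tool_pos: [0.5056, 0.0808, 0.1867]
tool_rot: [-0.265, 0.679, 0.628, 0.275]
contact_force: [-1.2, 0.9, -0.6]
gripper_width: 0.802
```

```bash
cat > look.py <<'E'
import sys
from kin import *
tag=sys.argv[1]
for n in sys.argv[2:]:
    s=state(); f=grab_frame(n); save(n+tag,f); np.savez(n+tag+'.npz',tp=s['tool_pos'],tr=s['tool_rot'],**f)
s=state(); print(s['time'],s['joint_pos'],s['tool_pos'],s['gripper_width'],s['contact_force'])
E
python3 look.py 1 wrist side; python3 - <<'E'
from plan import *
ex,ey,n=frame(RY); s=state(); d=s['tool_pos']-RO
print('in rack frame x,y,z',d@ex,d@ey,d@n,'rot err',(toolR(RY,1).inv()*quat(s['tool_rot'])).as_rotvec(degrees=True))
E
```

```text
2.25 [-0.3774 -0.1222  1.9913  0.7351  1.569  -1.9909] [0.5077 0.0802 0.1922] 0.8028316147404043 [0.5357 0.144  0.48  ]
in rack frame x,y,z -0.1585107676267162 0.001177263374241337 -0.0003981140023532384 rot err [ 0.3156 -0.1971  0.1444]
```

View pics/wrist1.png

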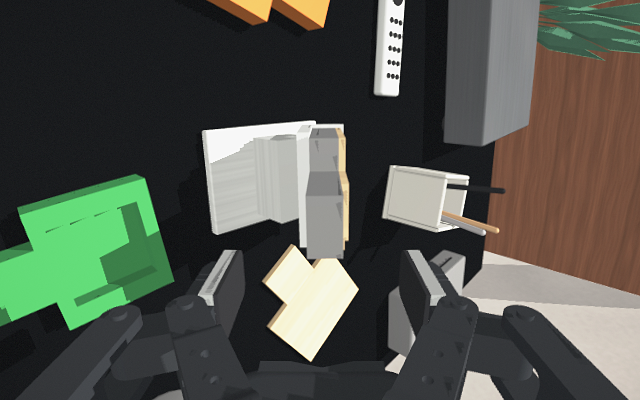

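View pics/side1.png

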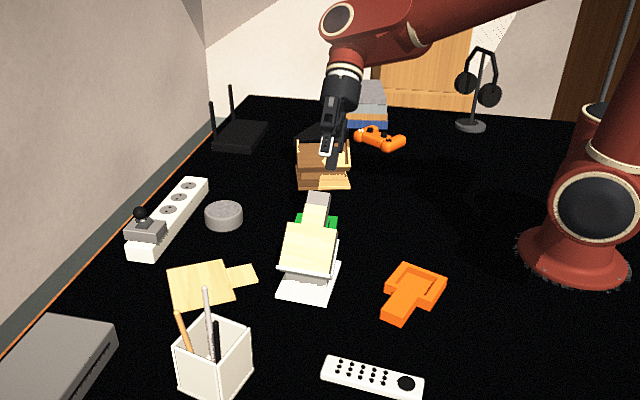

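The wrist view shows the rack tab edge-on at (306–345,178–258), with the cover edge on its right, between the open fingers at about (240,280) and (410,280). I'll measure the tab's offset from this view.

```bash
python3 - <<'E'
from fit import *
f=dict(np.load('wrist1.npz')); P=cloud(f,f['hand_eye'])
for v in range(170,266,8):
    print(v,[ (u,P[v,u].round(3).tolist(),f['frame'][v,u].tolist()) for u in (310,325,340)])
fr=f['frame'].astype(int); z=P[...,2]
# tab: depth near
m=(np.nan_to_num(z,nan=9)<.13)&(np.nan_to_num(z)>.03)&(abs(P[...,0])<.03)&(P[...,1]>-.04)&(P[...,1]<.04)
Q=P[m]; print(m.sum(),np.percentile(Q,[1,5,25,50,75,95,99],axis=0))
E
```

```text
170 [(310, [-0.009, -0.016, 0.114], [154, 153, 150]), (325, [0.002, -0.015, 0.115], [157, 157, 154]), (340, [0.014, -0.015, 0.115], [237, 219, 167])]
178 [(310, [-0.008, -0.015, 0.092], [130, 129, 129]), (325, [0.002, -0.015, 0.091], [131, 131, 130]), (340, [0.012, -0.015, 0.09], [216, 188, 149])]
186 [(310, [-0.008, -0.015, 0.069], [129, 130, 129]), (325, [0.002, -0.015, 0.069], [131, 131, 130]), (340, [0.011, -0.015, 0.069], [132, 131, 130])]
194 [(310, [-0.007, -0.015, 0.051], [130, 129, 129]), (325, [0.002, -0.015, 0.051], [130, 130, 130]), (340, [0.01, -0.015, 0.051], [90, 91, 91])]
202 [(310, [-0.007, -0.011, 0.049], [154, 154, 152]), (325, [0.002, -0.011, 0.049], [155, 154, 152]), (340, [0.01, -0.012, 0.048], [137, 137, 135])]
210 [(310, [-0.007, -0.006, 0.05], [154, 155, 151]), (325, [0.002, -0.007, 0.049], [155, 155, 151]), (340, [0.011, -0.006, 0.05], [131, 131, 129])]
218 [(310, [-0.007, -0.002, 0.049], [155, 154, 152]), (325, [0.002, -0.002, 0.047], [154, 154, 150]), (340, [0.011, -0.002, 0.049], [145, 145, 142])]
226 [(310, [-0.007, 0.004, 0.049], [155, 155, 152]), (325,
[... 168 characters left out ...]
], [154, 154, 151]), (340, [0.011, 0.009, 0.049], [154, 153, 150])]
242 [(310, [-0.007, 0.014, 0.048], [155, 155, 151]), (325, [0.002, 0.014, 0.048], [154, 154, 151]), (340, [0.011, 0.013, 0.048], [155, 155, 151])]
250 [(310, [-0.007, 0.019, 0.048], [154, 154, 150]), (325, [0.002, 0.019, 0.048], [154, 155, 151]), (340, [0.011, 0.019, 0.048], [154, 154, 150])]
258 [(310, [-0.007, 0.024, 0.048], [142, 140, 139]), (325, [0.002, 0.025, 0.049], [204, 188, 165]), (340, [0.025, 0.146, 0.284], [98, 97, 96])]
5656 [[-0.0194 -0.0395  0.0474]
 [-0.0175 -0.036   0.0479]
 [-0.0074 -0.0179  0.0488]
 [ 0.     -0.0116  0.0751]
 [ 0.0076  0.0063  0.1141]
 [ 0.015   0.0222  0.1261]
 [ 0.0165  0.0325  0.1269]]
```

The wrist view puts the tab about 3–4 mm from the scene estimate in tool x and y, which is within the combined calibration error. I'll split the difference, advance 111 mm with the jaws about 60% open, and check.

Call:
carry_out(
  moves=[
    [[0, 0, 0, 0.08, 0.08, 0, 0.4], [0, 0, 0, 0, 0, 0.7, 0.4], [0, 0, 0, 0, 0, 0.7, 0.3], [0, 0, 0, 0, 0, 0.7, 0.2], [0, 0, 0, 0, 0, 0.68, 0], [0, 0, 0, 0, 0, 0, -0.1], [0, 0, 0, 0, 0, 0, -0.1]],
  ],
)

```text
time: 2.83
tool_pos: [0.5176, 0.1606, 0.1177]
tool_rot: [-0.26, 0.677, 0.63, 0.278]
contact_force: [-0.2, 0.8, 0.8]
gripper_width: 0.448
```

```bash
python3 look.py 2 wrist side; python3 - <<'E'
from plan import *
ex,ey,n=frame(RY); s=state(); d=s['tool_pos']-RO
print('in rack frame x,y,z',d@ex,d@ey,d@n,'rot err',(toolR(RY,1).inv()*quat(s['tool_rot'])).as_rotvec(degrees=True))
im=cv2.imread('pics/side2.png')[130:330,230:430]; cv2.imwrite('pics/side2z.png',cv2.resize(im,None,fx=3,fy=3,interpolation=cv2.INTER_CUBIC))
E
```

```text
2.9333 [-0.2199 -0.0246  2.0359  0.7924  1.3588 -1.9878] [0.519  0.1594 0.119 ] 0.45089438013461725 [-0.6217 -0.8024  0.0143]
in rack frame x,y,z -0.0503406194594942 -0.004316906554887994 0.0042537097272939434 rot err [-0.022  -0.2823 -0.1278]
```

View pics/wrist2.png

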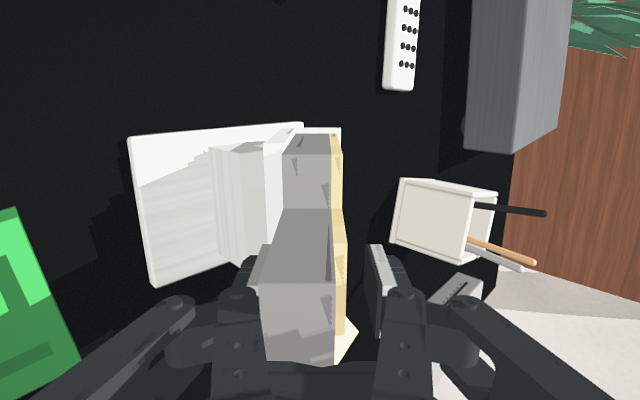

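View pics/side2z.png

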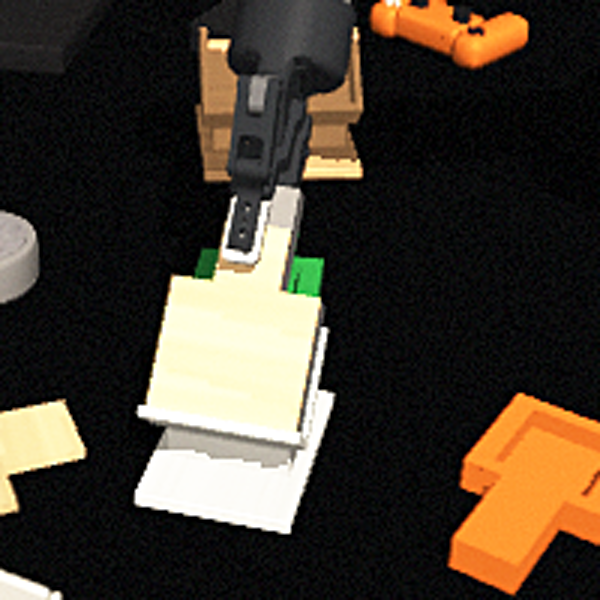

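The side zoom shows the upper finger over the cover's tab at (243,230). In the wrist view the lower pad at (262,270) nearly touches the rack, while the upper pad has a visible gap at (370,280). I'll compare them in depth.

```bash
python3 - <<'E'
from fit import *
f=dict(np.load('wrist2.npz')); P=cloud(f,f['hand_eye'])
for v in (250,265,280,300,320,345):
    print(v); 
    for u in range(240,400,6): print('   ',u,P[v,u].round(4).tolist(),f['frame'][v,u].tolist())
E
```

```text
250
    240 [nan, nan, nan] [213, 215, 210]
    246 [-0.0468, 0.0204, 0.0508] [209, 211, 204]
    252 [-0.0436, 0.0213, 0.0527] [206, 209, 202]
    258 [-0.0406, 0.0232, 0.0567] [210, 211, 205]
    264 [-0.024, -0.0109, -0.0136] [138, 139, 137]
    270 [-0.0177, -0.0222, -0.0369] [147, 147, 146]
    276 [-0.0157, -0.0223, -0.037] [146, 146, 145]
    282 [-0.0136, -0.0225, -0.0374] [146, 147, 145]
    288 [-0.0117, -0.022, -0.0363] [147, 146, 146]
    294 [-0.0096, -0.022, -0.0364] [146, 146, 145]
    300 [-0.0077, -0.0217, -0.0357] [146, 146, 145]
    306 [-0.0056, -0.0221, -0.0365] [147, 147, 146]
    312 [-0.0035, -0.0223, -0.0371] [146, 146, 145]
    318 [-0.0015, -0.0222, -0.0369] [146, 145, 144]
    324 [0.0005, -0.0219, -0.0361] [146, 147, 146]
    330 [0.0025, -0.0224, -0.0371] [140, 140, 140]
    336 [0.0048, -0.0189, -0.03] [245, 236, 193]
    342 [0.0069, -0.0194, -0.031] [245, 236, 193]
    348 [0.0276, 0.0885, 0.1915] [18, 21, 26]
    354 [0.0349, 0.0927, 0.2] [31, 33, 35]
    360 [0.0423, 0.0965, 0.2079] [29, 29, 33]
    366 [0.0189, -0.0073, -0.0062] [40, 41, 43]
    37
[... 6230 characters left out ...]
0.0, -0.0569] [144, 143, 142]
    318 [-0.0014, -0.0002, -0.0571] [144, 142, 141]
    324 [0.0004, 0.0009, -0.0559] [144, 143, 141]
    330 [0.0022, -0.0004, -0.0574] [144, 143, 142]
    336 [0.0156, 0.1946, 0.171] [248, 248, 237]
    342 [0.0227, 0.2005, 0.1778] [247, 247, 240]
    348 [0.0302, 0.2071, 0.1854] [251, 252, 246]
    354 [0.0394, 0.2245, 0.2057] [29, 31, 32]
    360 [0.0478, 0.2308, 0.213] [28, 29, 33]
    366 [0.0566, 0.2374, 0.2207] [29, 30, 32]
    372 [0.0662, 0.2468, 0.2315] [28, 30, 33]
    378 [0.0761, 0.2551, 0.2412] [28, 30, 32]
    384 [0.0145, -0.016, -0.0758] [62, 66, 69]
    390 [0.0159, -0.0164, -0.0762] [59, 63, 67]
    396 [0.0175, -0.0158, -0.0756] [60, 65, 68]
```

Measured in tool x, the pack spans −18.5 to +8 mm and the pads sit at ±19 mm. So I'll shift −5 mm in x and 4 mm forward, then close.

Call:
carry_out(
  moves=[
    [[0, 0, 0, -0.12, 0, 0.1, -0.1], [0, 0, 0, 0, 0, 0, -0.1], [0, 0, 0, 0, 0, 0, -1], [0, 0, 0, 0, 0, 0, -1], [0, 0, 0, 0, 0, 0, -1], [0, 0, 0, 0, 0, 0, -1]],
  ],
)

```text
time: 3.43
tool_pos: [0.5183, 0.1596, 0.1123]
tool_rot: [-0.261, 0.677, 0.629, 0.28]
contact_force: [-1.8, 0.7, 6.6]
gripper_width: 0.309
```

```bash
python3 look.py 3 wrist; python3 - <<'E'
from plan import *
ex,ey,n=frame(RY); s=state(); d=s['tool_pos']-RO
print('in rack frame x,y,z',d@ex,d@ey,d@n,'rot err',(toolR(RY,1).inv()*quat(s['tool_rot'])).as_rotvec(degrees=True))
E
```

```text
3.4833 [-0.2212 -0.0132  2.0393  0.7971  1.3523 -1.9979] [0.5183 0.1596 0.1123] 0.3060235147998225 [-1.6598  0.9526  6.2033]
in rack frame x,y,z -0.045529515811814164 -0.0035694730023702716 -0.00036495659799536806 rot err [ 0.0703 -0.0737 -0.0086]
```

View pics/wrist3.png

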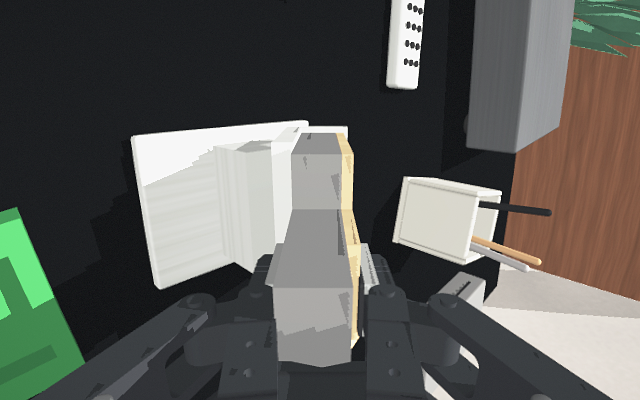

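The grip holds at 26 mm, about the 27 mm pack thickness. Next I'll plan a straight-up lift, the roll and the transfer, with the joints checked along the path.

```bash
cat > t.py <<'E'
from plan import *
L=np.load('L.npy'); tx,ty,tn=frame(TY)
s=state(); p=np.array(s['tool_pos']); Rc=quat(s['tool_rot'])
hov=TS+tx*(-.045)+tn*(.0135+.075)
RT=toolR(TY,-1); RTm=RT*R.from_euler('z',-90,degrees=True); RTp=RT*R.from_euler('z',-180,degrees=True)
up=p+[0,0,.15]
mid=np.array([.50,-.02,.29])
q=np.array(s['joint_pos'])
plan([(up,Rc)],-1,vmax=22); 
w=[(np.array([.51,.10,.285]),toolR(RY,1)*R.from_euler('z',45,degrees=True)),(mid,toolR(95,1)*R.from_euler('z',95,degrees=True)),(np.array([.53,-.14,.27]),toolR(102,1)*R.from_euler('z',145,degrees=True)),(hov+[0,0,.03],RT)]
print('hov',hov)
plan(w,-1,vmax=20,wmax=4.2,start=(up,Rc))
for P,Q in [(up,Rc)]+w+[(hov,RT)]:
    q,e=ik(P,Q,q,L); print(P,q,e)
E
python3 t.py
```

```text
[[[0.0, 0.0, 0.0, 0.38, -0.0, -0.38, -1.0], [0.0, 0.0, 0.0, 0.38, -0.0, -0.38, -1.0], [0.0, 0.0, 0.0, 0.37, -0.0, -0.38, -1.0], [0.0, 0.0, 0.0, 0.38, -0.0, -0.38, -1.0], [0.0, 0.0, 0.0, 0.38, -0.0, -0.38, -1.0], [0.0, 0.0, 0.0, 0.38, -0.0, -0.38, -1.0], [0.0, 0.0, 0.0, 0.38, -0.0, -0.38, -1.0]]]
hov [ 0.555  -0.2062  0.1699]
[[[-0.0, 0.0, 0.82, -0.06, -0.01, -0.13, -1.0], [-0.0, 0.0, 0.82, -0.06, -0.0, -0.14, -1.0], [-0.0, 0.01, 0.82, -0.06, -0.0, -0.13, -1.0], [-0.0, -0.0, 0.81, -0.06, 0.0, -0.13, -1.0], [-0.0, -0.0, 0.82, -0.06, 0.01, -0.13, -1.0], [-0.0, 0.0, 0.82, -0.06, 0.01, -0.14, -1.0], [-0.0, 0.0, 0.82, -0.06, 0.02, -0.13, -1.0], [-0.01, 0.01, 0.82, -0.06, 0.02, -0.13, -1.0]]]
[[[0.0, -0.0, 0.82, -0.05, 0.02, -0.14, -1.0], [0.0, -0.0, 0.81, -0.06, 0.03, -0.13, -1.0], [0.0, 0.0, 0.82, -0.05, 0.04, -0.13, -1.0], [0.04, -0.11, 0.79, -0.13, 0.13, -0.2, -1.0], [0.04, -0.12, 0.79, -0.13, 0.14, -0.2, -1.0], [0.04, -0.11, 0.79, -0.12, 0.14, -0.2, -1.0], [0.05, -0.12, 0.79, -0.11, 0.15, -0.2, -1.0], [0.04, -0.11, 0.79, -0.1, 0.16, -0.2, -1.0]]]
[[[0.04, -0.11, 0.79, -0.09, 0.16, -0.2
[... 993 characters left out ...]
02, 0.81, 0.31, 0.04, -0.0, -1.0], [-0.06, -0.02, 0.82, 0.31, 0.03, -0.0, -1.0]]]
[[[-0.06, -0.02, 0.81, 0.31, -0.0, -0.0, -1.0]]]
[0.5183 0.1596 0.2623] [-0.2212 -0.2019  1.9393  0.7731  1.5572 -1.7927] 1.6653345369377348e-15
[0.51  0.1   0.285] [-0.341  -0.2214  1.9178  0.7548  1.6679 -1.0645] 8.024296505038109e-11
[ 0.5  -0.02  0.29] [-0.5297 -0.0846  1.7876  0.6524  1.8885 -0.4655] 2.973536149116679e-10
[ 0.53 -0.14  0.27] [-0.6408  0.1649  1.5648  0.5378  1.9963  0.1862] 1.5675233056011702e-09
[ 0.555  -0.2062  0.1999] [-0.681   0.3656  1.4465  0.4631  1.9708  0.6604] 2.6463072289040217e-09
[ 0.555  -0.2062  0.1699] [-0.681   0.3943  1.463   0.4551  1.9303  0.6388] 2.868261184119092e-12
```

Call:
carry_out(
  moves=[
    [[0, 0, 0, 0.2, 0, -0.2, -1], [0, 0, 0, 0.38, 0, -0.38, -1], [0, 0, 0, 0.38, 0, -0.38, -1], [0, 0, 0, 0.38, 0, -0.38, -1], [0, 0, 0, 0.38, 0, -0.38, -1], [0, 0, 0, 0.38, 0, -0.38, -1], [0, 0, 0, 0.38, 0, -0.38, -1], [0, 0, 0, 0.2, 0, -0.2, -1]],
  ],
)

```text
time: 4.15
tool_pos: [0.5183, 0.1594, 0.2644]
tool_rot: [-0.258, 0.677, 0.63, 0.278]
contact_force: [0.8, -0.1, -1.0]
gripper_width: 0.305
```

```bash
python3 look.py 4 side; python3 - <<'E'
import cv2
im=cv2.imread('pics/side4.png')[50:330,200:440]; cv2.imwrite('pics/side4z.png',cv2.resize(im,None,fx=2,fy=2,interpolation=cv2.INTER_CUBIC))
E
```

```text
4.2 [-0.2195 -0.2063  1.9349  0.7694  1.5581 -1.7885] [0.5191 0.1594 0.2662] 0.3048558733617438 [ 0.4447  0.9097 -0.6112]
```

View pics/side4z.png

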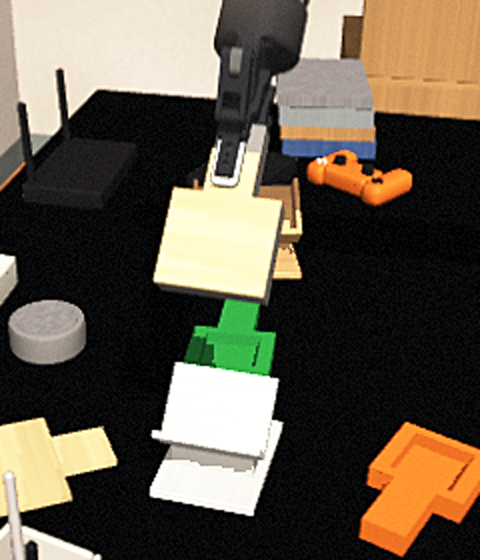

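The pack is lifted clear of the stand with the cover flush on the rack (panel at zoom (220,243)). Now the roll and transfer.

Call:
carry_out(
  moves=[
    [[0, 0, 0.4, -0.06, 0, -0.13, -1], [0, 0, 0.82, -0.06, 0, -0.13, -1], [0, 0, 0.82, -0.06, 0, -0.13, -1], [0, 0, 0.82, -0.06, 0, -0.13, -1], [0, 0, 0.82, -0.06, 0.01, -0.13, -1], [0, 0, 0.82, -0.06, 0.01, -0.13, -1], [0, 0, 0.82, -0.06, 0.02, -0.13, -1], [0, 0, 0.82, -0.06, 0.02, -0.13, -1]],
  ],
)

```text
time: 4.87
tool_pos: [0.5121, 0.1166, 0.2759]
tool_rot: [-0.325, 0.821, 0.426, 0.197]
contact_force: [-0.6, 0.7, -2.7]
gripper_width: 0.307
```

Call:
carry_out(
  moves=[
    [[0, 0, 0.82, -0.05, 0.02, -0.14, -1], [0, 0, 0.82, -0.06, 0.03, -0.13, -1], [0, 0, 0.82, -0.05, 0.04, -0.13, -1], [0.04, -0.11, 0.79, -0.13, 0.13, -0.2, -1], [0.04, -0.12, 0.79, -0.13, 0.14, -0.2, -1], [0.04, -0.11, 0.79, -0.12, 0.14, -0.2, -1], [0.05, -0.12, 0.79, -0.11, 0.15, -0.2, -1], [0.04, -0.11, 0.79, -0.1, 0.16, -0.2, -1]],
  ],
)

```text
time: 5.53
tool_pos: [0.507, 0.0454, 0.2847]
tool_rot: [-0.366, 0.907, 0.193, 0.075]
contact_force: [0.6, 1.1, -2.1]
gripper_width: 0.305
```

Call:
carry_out(
  moves=[
    [[0.04, -0.11, 0.79, -0.09, 0.16, -0.2, -1], [0.04, -0.12, 0.79, -0.08, 0.17, -0.2, -1], [0.04, -0.11, 0.79, -0.07, 0.18, -0.2, -1], [0.04, -0.12, 0.79, -0.07, 0.18, -0.19, -1], [0.05, -0.11, 0.79, -0.05, 0.18, -0.2, -1], [0.04, -0.11, 0.79, -0.04, 0.18, -0.2, -1], [-0.05, -0.08, 0.82, 0.06, 0.22, -0.16, -1], [-0.04, -0.08, 0.82, 0.08, 0.22, -0.17, -1]],
  ],
)

```text
time: 6.2
tool_pos: [0.5094, -0.0416, 0.2847]
tool_rot: [-0.371, 0.925, -0.05, -0.063]
contact_force: [0.6, 0.4, -2.3]
gripper_width: 0.304
```

```bash
sed -n '1,4p' t.py > t2.py; cat >> t2.py <<'E'
hov=TS+tx*(-.045)+tn*(.0135+.075); RT=toolR(TY,-1)
print(p,s['joint_pos'],s['gripper_width'],'remaining rot',(Rc.inv()*RT).as_rotvec(degrees=True))
plan([(np.array([.53,-.14,.275]),toolR(102,1)*R.from_euler('z',145,degrees=True)),(hov+[0,0,.03],RT)],-1,vmax=20,wmax=4.2)
E
python3 t2.py
```

```text
[ 0.5094 -0.0416  0.2847] [-0.5444 -0.0331  1.7426  0.6217  1.9007 -0.3736] 0.303613866288918 remaining rot [-4.6246 -4.7831 70.8824]
[[[-0.03, -0.07, 0.77, 0.07, 0.19, -0.16, -1.0], [-0.03, -0.08, 0.76, 0.07, 0.18, -0.15, -1.0], [-0.03, -0.07, 0.77, 0.09, 0.18, -0.16, -1.0], [-0.03, -0.07, 0.77, 0.1, 0.17, -0.16, -1.0], [-0.03, -0.08, 0.77, 0.11, 0.16, -0.16, -1.0], [-0.03, -0.07, 0.76, 0.12, 0.16, -0.15, -1.0], [-0.03, -0.07, 0.77, 0.12, 0.15, -0.16, -1.0], [-0.03, -0.08, 0.77, 0.14, 0.14, -0.16, -1.0]]]
[[[-0.03, -0.07, 0.77, 0.15, 0.13, -0.16, -1.0], [-0.03, -0.07, 0.76, 0.15, 0.12, -0.16, -1.0], [-0.06, -0.02, 0.82, 0.28, 0.16, 0.01, -1.0], [-0.06, -0.02, 0.81, 0.29, 0.13, 0.01, -1.0], [-0.05, -0.02, 0.82, 0.3, 0.12, 0.02, -1.0], [-0.06, -0.02, 0.81, 0.31, 0.09, 0.01, -1.0], [-0.06, -0.02, 0.82, 0.32, 0.07, 0.01, -1.0], [-0.06, -0.01, 0.81, 0.32, 0.05, 0.01, -1.0]]]
[[[-0.05, -0.02, 0.82, 0.32, 0.03, 0.01, -1.0], [-0.06, -0.02, 0.81, 0.32, 0.0, 0.01, -1.0]]]
```

Call:
carry_out(
  moves=[
    [[-0.03, -0.07, 0.77, 0.07, 0.19, -0.16, -1], [-0.03, -0.08, 0.76, 0.07, 0.18, -0.15, -1], [-0.03, -0.07, 0.77, 0.09, 0.18, -0.16, -1], [-0.03, -0.07, 0.77, 0.1, 0.17, -0.16, -1], [-0.03, -0.08, 0.77, 0.11, 0.16, -0.16, -1], [-0.03, -0.07, 0.76, 0.12, 0.16, -0.15, -1], [-0.03, -0.07, 0.77, 0.12, 0.15, -0.16, -1], [-0.03, -0.08, 0.77, 0.14, 0.14, -0.16, -1]],
  ],
)

```text
time: 6.87
tool_pos: [0.5262, -0.1201, 0.2768]
tool_rot: [-0.333, 0.881, -0.283, -0.183]
contact_force: [0.1, 0.0, -3.2]
gripper_width: 0.31
```

Call:
carry_out(
  moves=[
    [[-0.03, -0.07, 0.77, 0.15, 0.13, -0.16, -1], [-0.03, -0.07, 0.76, 0.15, 0.12, -0.16, -1], [-0.06, -0.02, 0.82, 0.28, 0.16, 0.01, -1], [-0.06, -0.02, 0.81, 0.29, 0.13, 0.01, -1], [-0.05, -0.02, 0.82, 0.3, 0.12, 0.02, -1], [-0.06, -0.02, 0.81, 0.31, 0.09, 0.01, -1], [-0.06, -0.02, 0.82, 0.32, 0.07, 0.01, -1], [-0.06, -0.01, 0.81, 0.32, 0.05, 0.01, -1]],
  ],
)

```text
time: 7.53
tool_pos: [0.5498, -0.1893, 0.218]
tool_rot: [-0.256, 0.772, -0.508, -0.283]
contact_force: [0.4, 0.4, -2.9]
gripper_width: 0.308
```

```bash
python3 - <<'E'
exec(''.join(open('t2.py').readlines()[:-1]))
plan([(hov,RT)],-1,vmax=20,wmax=4.2)
E
```

```text
[ 0.5498 -0.1893  0.218 ] [-0.6698  0.3143  1.478   0.4804  1.975   0.5407] 0.30782935324380406 remaining rot [-0.5749 -0.2041  8.174 ]
[[[-0.04, -0.01, 0.54, 0.38, 0.05, 0.18, -1.0], [-0.04, -0.02, 0.55, 0.39, 0.04, 0.18, -1.0], [-0.04, -0.01, 0.54, 0.39, 0.01, 0.18, -1.0]]]
```

Call:
carry_out(
  moves=[
    [[-0.04, -0.01, 0.54, 0.38, 0.05, 0.18, -1], [-0.04, -0.02, 0.55, 0.39, 0.04, 0.18, -1], [-0.04, -0.01, 0.54, 0.39, 0.01, 0.18, -1], [0, 0, 0, 0, 0, 0, -1]],
  ],
)

```text
time: 7.87
tool_pos: [0.5539, -0.2055, 0.1666]
tool_rot: [-0.232, 0.735, -0.559, -0.307]
contact_force: [-0.4, 0.6, -4.0]
gripper_width: 0.307
```

```bash
python3 look.py 5 scene side wrist; python3 - <<'E'
exec(''.join(open('t2.py').readlines()[:-1]))
d=p-TS; print('TCP in tray',d@tx,d@ty,d@tn)
import cv2
a=cv2.imread('pics/scene5.png')[100:260,150:310]; b=cv2.imread('pics/side5.png')[80:240,240:400]
cv2.imwrite('pics/z5.png',cv2.resize(np.hstack([a,b]),None,fx=2.5,fy=2.5,interpolation=cv2.INTER_CUBIC))
E
```

```text
8.0167 [-0.68    0.3922  1.462   0.4566  1.9325  0.6349] [ 0.5555 -0.2056  0.172 ] 0.31147814112488625 [-0.5561 -0.3971 -2.492 ]
[ 0.5555 -0.2056  0.172 ] [-0.68    0.3922  1.462   0.4566  1.9325  0.6349] 0.31147814112488625 remaining rot [-0.0209  0.0078  0.3681]
TCP in tray -0.04609815839293082 -0.000607539631534019 0.09032407802245893
```

View pics/z5.png

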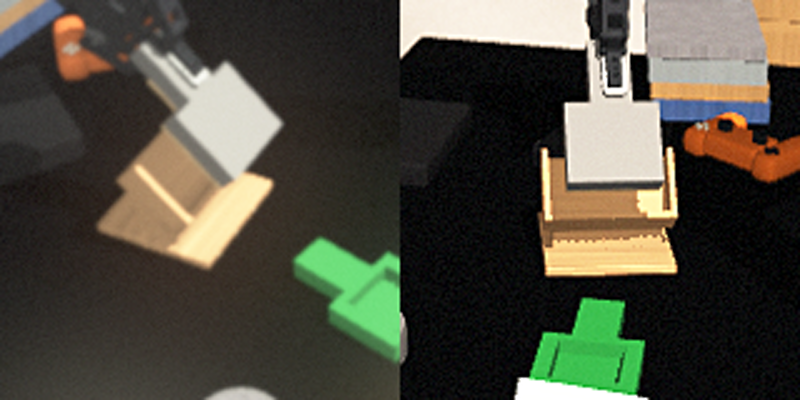

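View pics/wrist5.png

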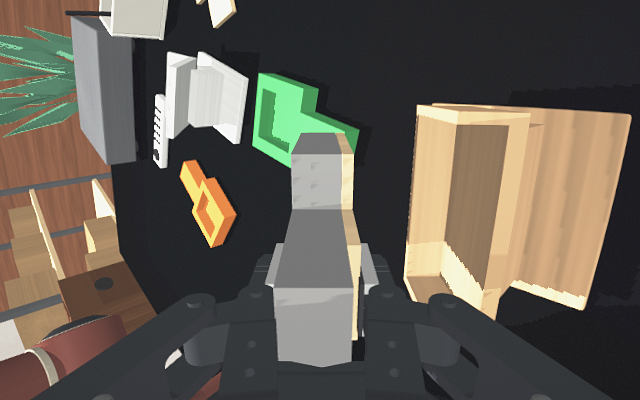

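The pack is turned over: the grey rack back shows above the tray at zoom (225,120) and (613,140), and the wrist view has the cover edge on the tray side at (350,220). I'll measure the pack against the tray in the same camera frames.

```bash
cat > m.py <<'E'
from kin import *; import sys
tag=sys.argv[1]; hlo,hhi=float(sys.argv[2]),float(sys.argv[3])
tx,ty,tn=frame(TY)
for nm in ['scene','side']:
    f=dict(np.load(nm+tag+'.npz')); P=cloud(f); Q=P-TS
    a,b,c=Q@tx,Q@ty,Q@tn; hsv=cv2.cvtColor(f['frame'],cv2.COLOR_RGB2HSV)
    m=(c>hlo)&(c<hhi)&(abs(b)<.06)&(a>-.09)&(a<.1)&(hsv[...,1]<40)&(hsv[...,2]>100)
    pm=m&(a>-.03)&(a<.03); A,B,C=a[pm],b[pm],c[pm]
    G=np.c_[A,B,np.ones(len(A))]; co=np.linalg.lstsq(G,C,rcond=None)[0]
    m2=m&(abs(c-co[2]-a*co[0]-b*co[1])<.004)
    print(nm,pm.sum(),'plane dc/da,dc/db,c0',co,'panel a',np.percentile(a[m2],[1,99]),'b',np.percentile(b[pm],[1,50,99]))
    for a0 in np.arange(-.06,.06,.01):
        s=m2&(a>=a0)&(a<a0+.01); 
        if s.sum()>5: print('   %.3f %d %.4f %.4f'%(a0,s.sum(),*np.percentile(b[s],[2,98])))
E
python3 m.py 5 .08 .13
```

```text
scene 890 plane dc/da,dc/db,c0 [0.007  0.0577 0.1   ] panel a [-0.0856  0.0407] b [-0.0487 -0.0106  0.043 ]
   -0.060 26 -0.0227 -0.0075
   -0.050 42 -0.0236 0.0168
   -0.040 116 -0.0471 0.0386
   -0.030 131 -0.0469 0.0403
   -0.020 119 -0.0470 0.0402
   -0.010 115 -0.0475 0.0411
   0.000 116 -0.0473 0.0394
   0.010 114 -0.0471 0.0411
   0.020 116 -0.0486 0.0417
   0.030 122 -0.0471 0.0409
   0.040 16 -0.0393 0.0398
side 912 plane dc/da,dc/db,c0 [-0.0019 -0.0039  0.1028] panel a [-0.0843  0.0405] b [-0.0471 -0.0031  0.0415]
   -0.060 27 -0.0211 0.0173
   -0.050 51 -0.0216 0.0260
   -0.040 136 -0.0433 0.0408
   -0.030 139 -0.0461 0.0411
   -0.020 148 -0.0443 0.0405
   -0.010 141 -0.0469 0.0401
   0.000 146 -0.0456 0.0401
   0.010 151 -0.0457 0.0409
   0.020 143 -0.0441 0.0402
   0.030 151 -0.0463 0.0397
   0.040 27 -0.0457 0.0385
```

The panel spans −40 to +41 mm against the lip at +46, and is 3 mm off centre (15 mm margin). Its back is about 102 mm above the tray surface, so roughly 75 mm down. I'll descend 68 mm first, then feel for contact.

Call:
carry_out(
  moves=[
    [[0, 0, 0, 0.3, 0.07, 0, -1], [0, 0, 0, 0.4, 0, 0, -1], [0, 0, 0, 0.4, 0, 0, -1], [0, 0, 0, 0.3, 0, 0, -1], [0, 0, 0, 0.2, 0, 0, -1], [0, 0, 0, 0.1, 0, 0, -1], [0, 0, 0, 0, 0, 0, -1], [0, 0, 0, 0, 0, 0, -1]],
  ],
)

```text
time: 8.68
tool_pos: [0.5663, -0.2528, 0.1245]
tool_rot: [-0.233, 0.737, -0.558, -0.303]
contact_force: [-0.6, 0.8, -2.0]
gripper_width: 0.309
```

Call:
carry_out(
  moves=[
    [[0, 0, 0, 0.05, 0, 0, -1], [0, 0, 0, 0, 0, 0, -1], [0, 0, 0, 0, 0, 0, -1]],
  ],
)

```text
time: 8.93
tool_pos: [0.5667, -0.254, 0.1232]
tool_rot: [-0.233, 0.737, -0.558, -0.303]
contact_force: [0.2, -0.2, -2.6]
gripper_width: 0.308
```

```bash
python3 look.py 6 scene side; python3 - <<'E'
exec(''.join(open('t2.py').readlines()[:-1]))
d=p-TS; print('TCP in tray',d@tx,d@ty,d@tn)
a=cv2.imread('pics/scene6.png')[100:260,150:310]; b=cv2.imread('pics/side6.png')[80:240,240:400]
cv2.imwrite('pics/z6.png',cv2.resize(np.hstack([a,b]),None,fx=2.5,fy=2.5,interpolation=cv2.INTER_CUBIC))
E
python3 m.py 6 .02 .05
```

```text
9.0333 [-0.7203  0.5198  1.3792  0.4244  1.9073  0.5776] [ 0.5666 -0.254   0.123 ] 0.3062244800379745 [-0.2808  0.2046 -2.6567]
[ 0.5666 -0.254   0.123 ] [-0.7203  0.5198  1.3792  0.4244  1.9073  0.5776] 0.3062244800379745 remaining rot [-0.0359 -0.0617  0.3606]
TCP in tray -0.04661136376628317 0.0014869671054473428 0.020620600559591657
scene 810 plane dc/da,dc/db,c0 [0.0073 0.0357 0.0337] panel a [-0.085   0.0356] b [-0.0483 -0.0093  0.0422]
   -0.060 28 -0.0237 0.0062
   -0.050 80 -0.0442 0.0403
   -0.040 127 -0.0474 0.0409
   -0.030 113 -0.0457 0.0423
   -0.020 116 -0.0476 0.0395
   -0.010 123 -0.0467 0.0401
   0.000 118 -0.0470 0.0405
   0.010 119 -0.0472 0.0419
   0.020 110 -0.0463 0.0390
   0.030 74 -0.0448 0.0383
side 819 plane dc/da,dc/db,c0 [ 0.0031 -0.0083  0.0345] panel a [-0.0858  0.037 ] b [-0.0461 -0.0024  0.0424]
   -0.060 26 -0.0207 0.0175
   -0.050 69 -0.0426 0.0386
   -0.040 114 -0.0441 0.0415
   -0.030 123 -0.0433 0.0422
   -0.020 128 -0.0448 0.0426
   -0.010 126 -0.0452 0.0396
   0.000 125 -0.0444 0.0400
   0.010 132 -0.0461 0.0409
   0.020 127 -0.0454 0.0404
   0.030 103 -0.0443 0.0399
```

View pics/z6.png

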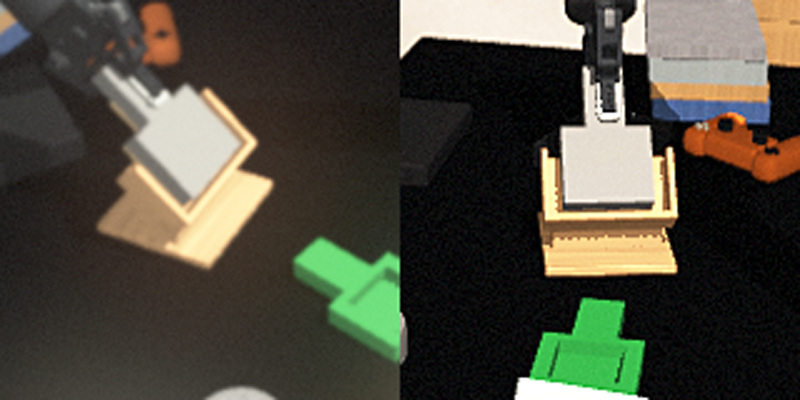

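The pack is inside the walls, about 7 mm above the surface and about 10 mm uphill of the lip. I'll continue in small steps.

Call:
carry_out(
  moves=[
    [[0, 0, 0, 0.06, 0, 0.08, -1], [0, 0, 0, 0.05, 0, 0.08, -1], [0, 0, 0, 0, 0, 0, -1], [0, 0, 0, 0, 0, 0, -1]],
  ],
)

```text
time: 9.37
tool_pos: [0.566, -0.2526, 0.1147]
tool_rot: [-0.233, 0.736, -0.558, -0.304]
contact_force: [-0.8, -1.2, -2.4]
gripper_width: 0.307
```

Call:
carry_out(
  moves=[
    [[0, 0, 0, 0.04, 0, 0, -1], [0, 0, 0, 0, 0, 0, -1], [0, 0, 0, 0, 0, 0, -1]],
  ],
)

```text
time: 9.62
tool_pos: [0.5664, -0.2539, 0.1137]
tool_rot: [-0.233, 0.737, -0.558, -0.304]
contact_force: [0.6, -0.3, -2.3]
gripper_width: 0.311
```

Call:
carry_out(
  moves=[
    [[0, 0, 0, 0.04, 0, 0, -1], [0, 0, 0, 0, 0, 0, -1], [0, 0, 0, 0, 0, 0, -1]],
  ],
)

```text
time: 9.87
tool_pos: [0.5667, -0.2546, 0.1133]
tool_rot: [-0.233, 0.736, -0.558, -0.304]
contact_force: [-1.6, 2.5, 0.0]
gripper_width: 0.309
```

```bash
python3 look.py 7 scene side; python3 - <<'E'
exec(''.join(open('t2.py').readlines()[:-1]))
d=p-TS; print('TCP in tray',d@tx,d@ty,d@tn)
E
python3 m.py 7 .015 .04 | grep plane
```

```text
9.9667 [-0.7209  0.5325  1.3801  0.4228  1.8969  0.5715] [ 0.5667 -0.2546  0.1133] 0.3055060821443353 [-1.05    2.1787  0.5911]
[ 0.5667 -0.2546  0.1133] [-0.7209  0.5325  1.3801  0.4228  1.8969  0.5715] 0.3055060821443353 remaining rot [-0.0157  0.046   0.3522]
TCP in tray -0.04008404208433095 0.0015723998663789052 0.013328050197442367
scene 785 plane dc/da,dc/db,c0 [0.0098 0.0231 0.0268] panel a [-0.0851  0.0416] b [-0.0472 -0.0072  0.0428]
side 811 plane dc/da,dc/db,c0 [-0.0061 -0.0051  0.0274] panel a [-0.082   0.0433] b [-0.046  -0.0017  0.0417]
```

The pack is seated: its back is 27 mm above the tray, with about 3.5 N of contact. I'll push about 3 mm toward the lip.

Call:
carry_out(
  moves=[
    [[0, 0, 0, 0, 0, 0.06, -1], [0, 0, 0, 0, 0, 0, -1], [0, 0, 0, 0, 0, 0, -1]],
  ],
)

```text
time: 10.22
tool_pos: [0.5669, -0.2539, 0.1126]
tool_rot: [-0.233, 0.737, -0.558, -0.303]
contact_force: [-0.2, -0.2, 6.7]
gripper_width: 0.31
```

Call:
carry_out(
  moves=[
    [[0, 0, 0, 0, 0, 0.03, -1], [0, 0, 0, 0, 0, 0, -1], [0, 0, 0, 0, 0, 0, -1]],
  ],
)

```text
time: 10.47
tool_pos: [0.5669, -0.2538, 0.1126]
tool_rot: [-0.233, 0.737, -0.558, -0.302]
contact_force: [0.6, -3.3, 8.6]
gripper_width: 0.308
```

Lip contact is now felt (force uphill). I'll release gradually, then check.

Call:
carry_out(
  moves=[
    [[0, 0, 0, 0, 0, -0.03, -0.3], [0, 0, 0, 0, 0, 0, -0.2], [0, 0, 0, 0, 0, 0, -0.1], [0, 0, 0, 0, 0, 0, -0.05], [0, 0, 0, 0, 0, 0, -0.05]],
  ],
)

```text
time: 10.88
tool_pos: [0.5662, -0.2531, 0.1105]
tool_rot: [-0.233, 0.736, -0.558, -0.304]
contact_force: [-0.9, -1.1, 0.1]
gripper_width: 0.479
```

```bash
python3 look.py 8 scene side wrist; python3 - <<'E'
exec(''.join(open('t2.py').readlines()[:-1]))
d=p-TS; print('TCP in tray',d@tx,d@ty,d@tn)
f=dict(np.load('wrist8.npz')); P=cloud(f,f['hand_eye'])
for v in (265,285,310):
    print(v); print([(u,*P[v,u].round(4).tolist(),int(f['frame'][v,u,2])) for u in range(245,400,8)])
E
python3 m.py 8 .015 .04 | grep plane
```

```text
11.0333 [-0.7198  0.5323  1.3846  0.4223  1.8915  0.5709] [ 0.5663 -0.2532  0.1108] 0.47683633970914774 [0.1244 0.5938 1.0805]
[ 0.5663 -0.2532  0.1108] [-0.7198  0.5323  1.3846  0.4223  1.8915  0.5709] 0.47683633970914774 remaining rot [-0.0221 -0.0238  0.3318]
TCP in tray -0.03733404038927358 0.001609659725275813 0.012597090502187826
265
[(245, -0.0306, -0.0073, -0.0175, 63), (253, -0.0258, -0.011, -0.0242, 162), (261, -0.0226, -0.0113, -0.0247, 161), (269, -0.02, -0.0098, -0.0219, 49), (277, -0.013, -0.0242, -0.0487, 124), (285, -0.0104, -0.025, -0.05, 124), (293, -0.0081, -0.0245, -0.0491, 124), (301, -0.0056, -0.0251, -0.0502, 124), (309, -0.0032, -0.025, -0.05, 123), (317, -0.0008, -0.0247, -0.0495, 124), (325, 0.0016, -0.0248, -0.0496, 124), (333, 0.004, -0.0247, -0.0495, 123), (341, 0.0064, -0.0251, -0.0502, 123), (349, 0.0101, -0.017, -0.0353, 195), (357, 0.0128, -0.0174, -0.0361, 192), (365, 0.0226, 0.0099, 0.0145, 147), (373, 0.021, -0.0087, -0.02, 50), (381, 0.0232, -0.0114, -0.0251, 163), (389, 0.0262, -0.0115, -0.0252, 161), (397, 0.0311, -0.0074, -0.0178, 63)]
285
[(24
[... 1024 characters left out ...]
1, -0.0051, -0.0178, -0.0624, 168), (309, -0.0029, -0.0181, -0.0627, 167), (317, -0.0007, -0.0176, -0.062, 167), (325, 0.0015, -0.0172, -0.0616, 166), (333, 0.0037, -0.0179, -0.0626, 168), (341, 0.0059, -0.0174, -0.0619, 167), (349, 0.0081, -0.0174, -0.0618, 167), (357, 0.0135, 0.0017, -0.035, 172), (365, 0.0386, 0.1087, 0.1154, 52), (373, 0.0207, 0.0069, -0.0278, 50), (381, 0.0214, -0.0015, -0.0396, 74), (389, 0.0206, -0.0129, -0.0556, 64), (397, 0.0232, -0.0123, -0.0548, 64)]
scene 789 plane dc/da,dc/db,c0 [0.0082 0.0236 0.0266] panel a [-0.0863  0.0428] b [-0.0485 -0.0082  0.042 ]
side 809 plane dc/da,dc/db,c0 [-0.0055  0.0024  0.0272] panel a [-0.0836  0.0437] b [-0.0463 -0.0025  0.0415]
```

View pics/wrist8.png

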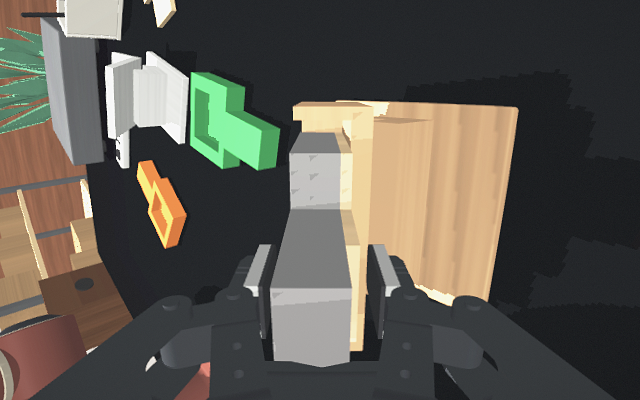

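The grip is released and the pack is unmoved. The cover ends 35.5 mm behind the TCP and the rack tab 62 mm behind. Next I'll back off 39 mm onto the bare tab, centre, and close on the rack alone.

Call:
carry_out(
  moves=[
    [[0, 0, 0, 0, 0, -0.3, 0], [0, 0, 0, 0, 0, -0.4, 0], [0, 0, 0, -0.06, -0.06, -0.28, 0], [0, 0, 0, 0, 0, 0, -0.1], [0, 0, 0, 0, 0, 0, -0.2], [0, 0, 0, 0, 0, 0, -0.25], [0, 0, 0, 0, 0, 0, -0.25]],
  ],
)

```text
time: 11.62
tool_pos: [0.5752, -0.2772, 0.1398]
tool_rot: [-0.233, 0.736, -0.558, -0.304]
contact_force: [-0.6, 0.6, -0.2]
gripper_width: 0.374
```

```bash
python3 look.py 9 side wrist; python3 - <<'E'
exec(''.join(open('t2.py').readlines()[:-1]))
d=p-TS; print('TCP in tray',d@tx,d@ty,d@tn)
f=dict(np.load('wrist9.npz')); P=cloud(f,f['hand_eye'])
for v in (240,255,270,290):
    print(v); print([(u,*P[v,u].round(4).tolist(),int(f['frame'][v,u,2])) for u in range(257,390,6)])
E
```

```text
11.7167 [-0.7354  0.5468  1.3119  0.4214  1.9519  0.5822] [ 0.5752 -0.2772  0.1398] 0.3741034588341888 [0.1605 0.1172 0.8321]
[ 0.5752 -0.2772  0.1398] [-0.7354  0.5468  1.3119  0.4214  1.9519  0.5822] 0.3741034588341888 remaining rot [0.0122 0.0402 0.3125]
TCP in tray -0.07583186154496512 -0.0005665289068801123 0.015097493335307794
240
[(257, -0.0857, 0.1174, 0.2824, 45), (263, -0.0759, 0.1131, 0.273, 46), (269, -0.0665, 0.1088, 0.2637, 46), (275, -0.0574, 0.1044, 0.254, 47), (281, -0.049, 0.1012, 0.2469, 48), (287, -0.0407, 0.0972, 0.2381, 46), (293, -0.0102, -0.0214, -0.0239, 199), (299, -0.0079, -0.0215, -0.0243, 178), (305, -0.0057, -0.0212, -0.0235, 196), (311, -0.0034, -0.0215, -0.0243, 196), (317, -0.0012, -0.0216, -0.0243, 197), (323, 0.0011, -0.0213, -0.0238, 197), (329, 0.0033, -0.0214, -0.0241, 197), (335, 0.0056, -0.0214, -0.024, 197), (341, 0.0078, -0.0214, -0.0241, 198), (347, 0.0101, -0.0211, -0.0233, 197), (353, 0.015, -0.0089, 0.0036, 197), (359, 0.0237, 0.0136, 0.0533, 149), (365, 0.033, 0.0322, 0.0944, 143), (371, 0.0369, 0.0306, 0.0908, 143), (377, 0.0407, 0.029,
[... 1979 characters left out ...]
(281, -0.0158, 0.0016, -0.0217, 52), (287, -0.043, 0.1663, 0.2384, 43), (293, -0.0108, 0.0004, -0.0237, 176), (299, -0.0084, 0.0004, -0.0237, 172), (305, -0.0059, -0.0003, -0.0248, 174), (311, -0.0036, 0.0002, -0.0238, 174), (317, -0.0013, 0.0005, -0.0234, 173), (323, 0.0011, 0.0007, -0.0231, 173), (329, 0.0035, -0.0, -0.0242, 173), (335, 0.0059, 0.0007, -0.0231, 174), (341, 0.0082, 0.0002, -0.024, 173), (347, 0.0106, -0.0, -0.0243, 173), (353, 0.0157, 0.0167, 0.0022, 217), (359, 0.0167, 0.0071, -0.0131, 49), (365, 0.0167, -0.0041, -0.0307, 54), (371, 0.0175, -0.0097, -0.0397, 72), (377, 0.0197, -0.0093, -0.0391, 203), (383, 0.0207, -0.0126, -0.0443, 67), (389, 0.0223, -0.0136, -0.0459, 66)]
```

View pics/wrist9.png

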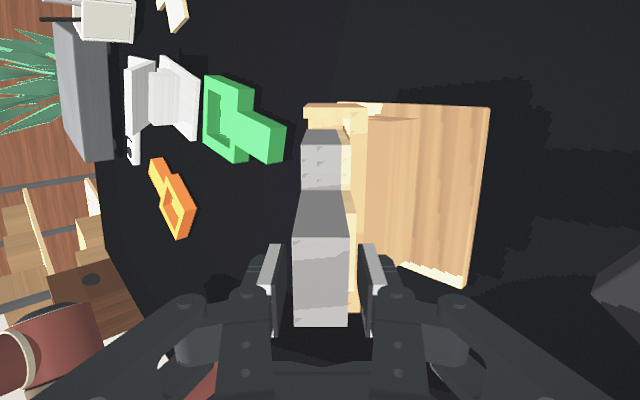

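The tab is centred (±11 mm) and the cover's end is about 3 mm ahead of the TCP. I'll back off 3 mm more for margin and close on the rack alone.

Call:
carry_out(
  moves=[
    [[0, 0, 0, 0, 0, -0.08, -0.25], [0, 0, 0, 0, 0, 0, -0.25], [0, 0, 0, 0, 0, 0, -0.4], [0, 0, 0, 0, 0, 0, -1], [0, 0, 0, 0, 0, 0, -1], [0, 0, 0, 0, 0, 0, -1], [0, 0, 0, 0, 0, 0, -1]],
  ],
)

```text
time: 12.3
tool_pos: [0.5762, -0.28, 0.1432]
tool_rot: [-0.233, 0.737, -0.558, -0.303]
contact_force: [-0.1, -0.7, 2.5]
gripper_width: 0.242
```

```bash
python3 look.py 10 scene side wrist; python3 - <<'E'
from h import *
a=cv2.imread('pics/scene10.png')[100:260,150:310]; b=cv2.imread('pics/side10.png')[80:240,240:400]
cv2.imwrite('pics/z10.png',cv2.resize(np.hstack([a,b]),None,fx=2.5,fy=2.5,interpolation=cv2.INTER_CUBIC))
E
python3 m.py 10 .015 .04 | grep plane
```

```text
12.45 [-0.7373  0.5478  1.3039  0.4213  1.9572  0.5828] [ 0.5762 -0.2801  0.1432] 0.24412738074540238 [ 0.5385 -0.962   3.1108]
scene 788 plane dc/da,dc/db,c0 [0.0035 0.0198 0.0266] panel a [-0.0832  0.0425] b [-0.0483 -0.0081  0.0415]
side 810 plane dc/da,dc/db,c0 [ 0.0048 -0.004   0.0274] panel a [-0.0855  0.0436] b [-0.0462 -0.0022  0.0416]
```

View pics/wrist10.png

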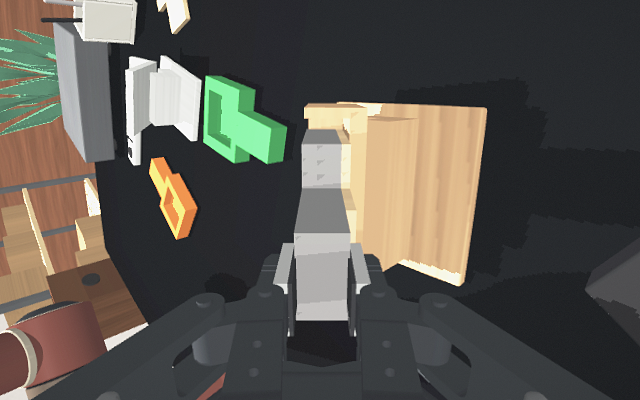

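View pics/z10.png

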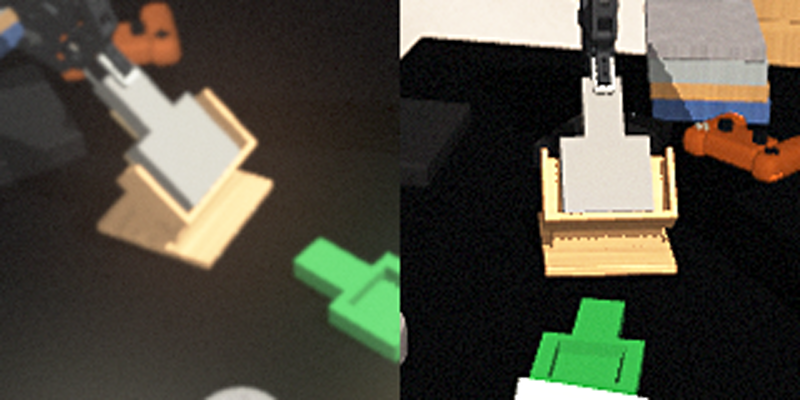

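The jaws are closed at 21 mm, on the rack alone. Now I'll lift slowly along the tray's normal.

Call:
carry_out(
  moves=[
    [[0, 0, 0, -0.05, 0, 0, -1], [0, 0, 0, -0.08, 0, 0, -1], [0, 0, 0, -0.08, 0, 0, -1], [0, 0, 0, -0.1, 0, 0, -1], [0, 0, 0, -0.1, 0, 0, -1], [0, 0, 0, -0.1, 0, 0, -1], [0, 0, 0, -0.1, 0, 0, -1], [0, 0, 0, 0, 0, 0, -1]],
  ],
)

```text
time: 13.12
tool_pos: [0.5711, -0.2619, 0.1605]
tool_rot: [-0.233, 0.737, -0.557, -0.304]
contact_force: [-0.8, -0.8, -1.7]
gripper_width: 0.239
```

```bash
python3 look.py 11 scene side; python3 - <<'E'
from h import *
a=cv2.imread('pics/scene11.png')[100:260,150:310]; b=cv2.imread('pics/side11.png')[80:240,240:400]
cv2.imwrite('pics/z11.png',cv2.resize(np.hstack([a,b]),None,fx=2.5,fy=2.5,interpolation=cv2.INTER_CUBIC))
E
```

```text
13.2167 [-0.7246  0.5017  1.3391  0.4313  1.9647  0.5999] [ 0.571  -0.2623  0.1596] 0.24225225083659785 [-0.3487  0.2062 -2.0813]
```

View pics/z11.png

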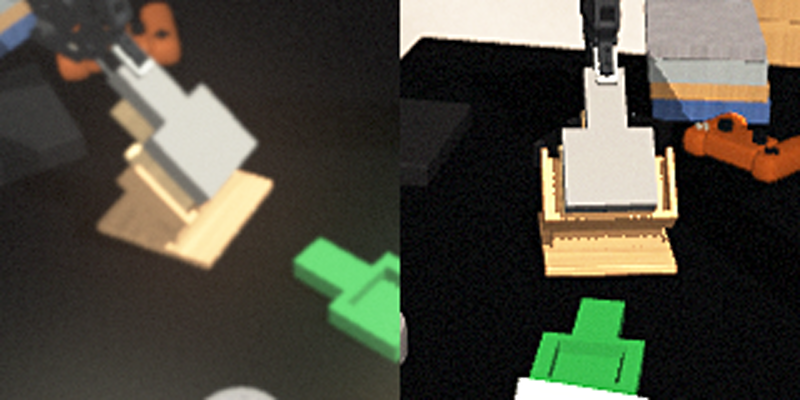

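The rack is lifting away alone; the cover's tab stays in the tray at zoom (130,118). I'll keep going along the normal, then up.

Call:
carry_out(
  moves=[
    [[0, 0, 0, -0.2, 0, 0, -1], [0, 0, 0, -0.3, 0, 0, -1], [0, 0, 0, -0.4, 0, 0, -1], [0, 0, 0, -0.45, 0, 0, -1], [0, 0, 0, -0.45, 0, 0, -1], [0, 0, 0, -0.4, 0, -0.4, -1], [0, 0, 0, -0.4, 0, -0.4, -1], [0, 0, 0, -0.4, 0, -0.4, -1]],
  ],
)

```text
time: 13.88
tool_pos: [0.5567, -0.2131, 0.2805]
tool_rot: [-0.233, 0.737, -0.557, -0.304]
contact_force: [-0.0, -0.2, -1.4]
gripper_width: 0.241
```

```bash
python3 look.py 12 scene side; python3 - <<'E'
from h import *
a=cv2.imread('pics/scene12.png')[100:260,150:310]; b=cv2.imread('pics/side12.png')[80:240,240:400]
cv2.imwrite('pics/z12.png',cv2.resize(np.hstack([a,b]),None,fx=2.5,fy=2.5,interpolation=cv2.INTER_CUBIC))
E
```

```text
13.9833 [-0.6871  0.3126  1.3654  0.4881  2.085   0.7113] [ 0.5583 -0.2145  0.2843] 0.2452942264312207 [ 0.0065 -0.3051 -1.4723]
```

View pics/z12.png

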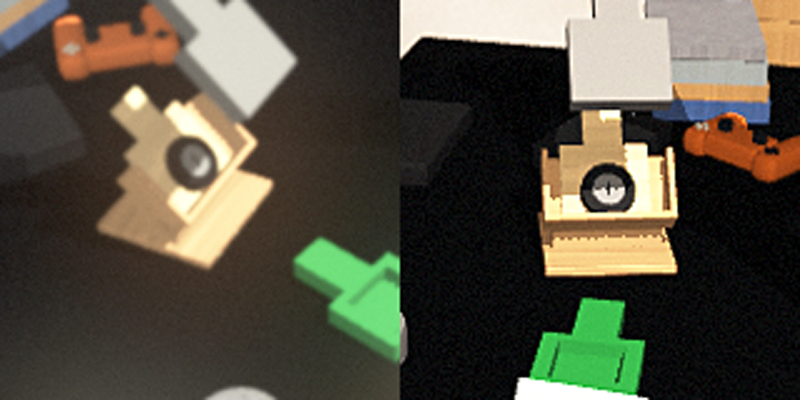

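The dial lies face down on the cover at the tray's lip (zoom (193,160) and (607,188)), and the rack is clear. I'll take the rack back as it is, with the open side down, which the task allows.

```bash
cat > t3.py <<'E'
from plan import *
L=np.load('L.npy'); ex,ey,n=frame(RY); RT=toolR(RY,-1)
s=state(); p=np.array(s['tool_pos']); Rc=quat(s['tool_rot']); q=np.array(s['joint_pos'])
tgt=RO-.0025*n-.0885*ex+.002*ey
hov=tgt+.075*n
E
cat > t4.py <<'E'
from t3 import *
w=[(np.array([.52,-.03,.30]),toolR(95,-1)),(hov+[0,0,.05],RT),(hov,RT)]
print(hov,tgt)
plan(w,-1,vmax=28)
for P,Q in w+[(tgt,RT)]: q,e=ik(P,Q,q,L); print(P,q,e)
E
python3 t4.py
```

```text
[0.5143 0.1811 0.1942] [0.5104 0.1282 0.1412]
[[[0.2, -0.01, 0.23, -0.52, -0.05, 0.43, -1.0], [0.21, -0.01, 0.23, -0.51, -0.03, 0.43, -1.0], [0.2, -0.01, 0.23, -0.52, -0.01, 0.44, -1.0], [0.2, -0.01, 0.22, -0.52, 0.01, 0.43, -1.0], [0.2, -0.01, 0.23, -0.51, 0.02, 0.44, -1.0], [0.21, -0.01, 0.23, -0.52, 0.05, 0.43, -1.0], [0.2, -0.01, 0.23, -0.51, 0.06, 0.43, -1.0], [0.16, 0.0, 0.16, -0.34, -0.04, 0.59, -1.0]]]
[[[0.17, 0.0, 0.17, -0.35, -0.03, 0.59, -1.0], [0.16, 0.0, 0.16, -0.34, -0.01, 0.59, -1.0], [0.16, 0.0, 0.16, -0.34, 0.0, 0.59, -1.0], [0.16, 0.0, 0.16, -0.35, 0.01, 0.59, -1.0], [0.17, 0.0, 0.17, -0.34, 0.03, 0.59, -1.0], [0.16, 0.0, 0.16, -0.34, 0.04, 0.59, -1.0], [0.16, 0.0, 0.16, -0.35, 0.05, 0.59, -1.0], [0.0, 0.0, 0.0, 0.44, 0.0, 0.44, -1.0]]]
[[[0.0, 0.0, 0.0, 0.45, 0.0, 0.44, -1.0]]]
[ 0.52 -0.03  0.3 ] [-0.5272 -0.0377  1.7259  0.6564  1.8987  1.0297] 2.3314683517128287e-13
[0.5143 0.1811 0.2442] [-0.181  -0.1996  1.9688  0.7817  1.5059  1.3547] 1.6704970740022418e-11
[0.5143 0.1811 0.1942] [-0.181  -0.145   2.0093  0.7884  1.4386  1.2872] 1.3877787807814457e-14
[0.5104 0.1282 0.1412] [-0.2869 -0.0705  2.0391  0.7719  1.4346  1.1418] 1.942890293094024e-15
```

Call:
carry_out(
  moves=[
    [[0.2, -0.01, 0.23, -0.52, -0.05, 0.43, -1], [0.21, -0.01, 0.23, -0.51, -0.03, 0.43, -1], [0.2, -0.01, 0.23, -0.52, -0.01, 0.44, -1], [0.2, -0.01, 0.22, -0.52, 0.01, 0.43, -1], [0.2, -0.01, 0.23, -0.51, 0.02, 0.44, -1], [0.21, -0.01, 0.23, -0.52, 0.05, 0.43, -1], [0.2, -0.01, 0.23, -0.51, 0.06, 0.43, -1], [0.16, 0, 0.16, -0.34, -0.04, 0.59, -1]],
  ],
)

```text
time: 14.65
tool_pos: [0.5177, -0.0024, 0.2892]
tool_rot: [-0.261, 0.673, -0.632, -0.283]
contact_force: [0.9, 0.5, -0.1]
gripper_width: 0.241
```

Call:
carry_out(
  moves=[
    [[0.17, 0, 0.17, -0.35, -0.03, 0.59, -1], [0.16, 0, 0.16, -0.34, -0.01, 0.59, -1], [0.16, 0, 0.16, -0.34, 0, 0.59, -1], [0.16, 0, 0.16, -0.35, 0.01, 0.59, -1], [0.17, 0, 0.17, -0.34, 0.03, 0.59, -1], [0.16, 0, 0.16, -0.34, 0.04, 0.59, -1], [0.16, 0, 0.16, -0.35, 0.05, 0.59, -1], [0, 0, 0, 0, 0, 0, -1]],
  ],
)

```text
time: 15.32
tool_pos: [0.5099, 0.1852, 0.2378]
tool_rot: [0.277, -0.628, 0.677, 0.267]
contact_force: [0.3, -0.1, -1.9]
gripper_width: 0.237
```

```bash
python3 - <<'E'
from t3 import *
print(p,s['gripper_width']); plan([(hov,RT)],-1,vmax=22)
E
```

```text
[0.5099 0.1852 0.2378] 0.2371764045447668
[[[0.07, 0.03, -0.04, 0.42, -0.07, 0.35, -1.0], [0.07, 0.03, -0.04, 0.42, -0.06, 0.35, -1.0]]]
```

Call:
carry_out(
  moves=[
    [[0, 0, 0, 0.42, 0, 0.38, -1], [0, 0, 0, 0.42, 0, 0.38, -1], [0, 0, 0, 0, 0, 0, -1], [0, 0, 0, 0, 0, 0, -1]],
  ],
)

```text
time: 15.65
tool_pos: [0.5114, 0.1796, 0.1938]
tool_rot: [0.278, -0.626, 0.678, 0.266]
contact_force: [-0.0, 0.6, -0.5]
gripper_width: 0.244
```

```bash
python3 look.py 13 scene side; cat > m2.py <<'E'
from kin import *; import sys
tag=sys.argv[1]; hlo,hhi=float(sys.argv[2]),float(sys.argv[3])
tx,ty,tn=frame(RY); S=RO-.0135*tn
for nm in ['scene','side']:
    f=dict(np.load(nm+tag+'.npz')); P=cloud(f); Q=P-S
    a,b,c=Q@tx,Q@ty,Q@tn; hsv=cv2.cvtColor(f['frame'],cv2.COLOR_RGB2HSV)
    m=(c>hlo)&(c<hhi)&(abs(b)<.06)&(a>-.12)&(a<.08)&(hsv[...,1]<45)&(hsv[...,2]>100)
    pm=m&(a>-.035)&(a<.025); A,B,C=a[pm],b[pm],c[pm]
    co=np.linalg.lstsq(np.c_[A,B,np.ones(len(A))],C,rcond=None)[0]
    m2=m&(abs(c-co[2]-a*co[0]-b*co[1])<.003)
    print(nm,pm.sum(),'plane',co,'panel a',np.percentile(a[m2&(abs(b)<.04)&(a>-.06)],[1,99]),'b',np.percentile(b[pm],[1,99]))
    for a0 in np.arange(-.06,.07,.01):
        s=m2&(a>=a0)&(a<a0+.01)
        if s.sum()>5: print('   %.3f %d %.4f %.4f'%(a0,s.sum(),*np.percentile(b[s],[2,98])))
E
python3 - <<'E'
from t3 import *
d=p-RO; print('TCP rack frame',d@ex,d@ey,d@n,'rot',(Rc.inv()*RT).as_rotvec(degrees=True)); print('to hov',Rc.inv().apply(hov-p)/.04)
E
python3 m2.py 13 .07 .12
```

```text
15.75 [-0.1864 -0.1464  2.0079  0.7903  1.4493  1.291 ] [0.5133 0.1793 0.1966] 0.23946374609076554 [-0.1485  0.165  -1.0442]
TCP rack frame -0.09146724104354943 0.002812554130927052 0.07286896280332578 rot [ 0.2238  0.2575 -0.3356]
to hov [ 0.0094 -0.0207  0.0741]
scene 1203 plane [0.0114 0.0875 0.0954] panel a [-0.0583  0.0354] b [-0.0422  0.0465]
   -0.060 70 -0.0172 0.0208
   -0.050 99 -0.0420 0.0397
   -0.040 137 -0.0416 0.0444
   -0.030 136 -0.0413 0.0449
   -0.020 138 -0.0416 0.0444
   -0.010 127 -0.0409 0.0444
   0.000 131 -0.0409 0.0463
   0.010 128 -0.0414 0.0448
   0.020 123 -0.0410 0.0446
   0.030 87 -0.0405 0.0467
side 2019 plane [ 0.0075 -0.0066  0.0975] panel a [-0.0582  0.0346] b [-0.0413  0.048 ]
   -0.060 139 -0.0164 0.0221
   -0.050 222 -0.0402 0.0457
   -0.040 319 -0.0409 0.0461
   -0.030 314 -0.0403 0.0461
   -0.020 323 -0.0408 0.0463
   -0.010 320 -0.0402 0.0461
   0.000 313 -0.0399 0.0468
   0.010 327 -0.0397 0.0469
   0.020 325 -0.0401 0.0471
   0.030 187 -0.0393 0.0472
```

```bash
python3 - <<'E'
from kin import *
tx,ty,tn=frame(RY); S=RO-.0135*tn
for nm in ['scene','side']:
    f=dict(np.load(nm+'12.npz')); P=cloud(f); Q=P-S; a,b,c=Q@tx,Q@ty,Q@tn
    m=(abs(c)<.008)&(abs(b)<.06)&(a>-.05)&(a<.033)&(f['frame'].min(2)>90)
    A,B,C=a[m],b[m],c[m]; co=np.linalg.lstsq(np.c_[A,B,np.ones(len(A))],C,rcond=None)[0]
    print(nm,m.sum(),co,'a',np.percentile(A,[1,99]),'b',np.percentile(B,[1,99]))
    l=(c>.012)&(c<.028)&(abs(b)<.045)&(a>.02)&(a<.07)&(f['frame'].min(2)>90); print('  lip',l.sum(),np.percentile(a[l],[2,20,50,98]),'top c',np.percentile(c[(abs(b)<.045)&(a>.03)&(a<.06)],[99]))
E
```

```text
scene 1113 [ 0.0062  0.0119 -0.0002] a [-0.0296  0.0321] b [-0.0488  0.0474]
  lip 104 [0.0379 0.0385 0.0391 0.0455] top c [0.0329]
side 1805 [-0.0029 -0.0064 -0.0001] a [-0.0285  0.0323] b [-0.0468  0.0482]
  lip 54 [0.0401 0.0436 0.0449 0.0452] top c [0.0325]
```

The empty stand matches the model: surface at 0, centred, lip at about 39 mm. The rack's lower edge is at about 36.5 mm, 3 mm off centre and about 74 mm above its seat. I'll correct and descend.

Call:
carry_out(
  moves=[
    [[0, 0, 0, 0.2, -0.07, -0.03, -1], [0, 0, 0, 0.4, 0, 0, -1], [0, 0, 0, 0.4, 0, 0, -1], [0, 0, 0, 0.3, 0, 0, -1], [0, 0, 0, 0.2, 0, 0, -1], [0, 0, 0, 0.15, 0, 0, -1], [0, 0, 0, 0, 0, 0, -1], [0, 0, 0, 0, 0, 0, -1]],
  ],
)

```text
time: 16.42
tool_pos: [0.5121, 0.1319, 0.1499]
tool_rot: [0.28, -0.627, 0.678, 0.264]
contact_force: [-0.3, 0.7, -1.0]
gripper_width: 0.243
```

```bash
python3 look.py 14 scene side; python3 m2.py 14 .015 .05 | grep plane;  python3 - <<'E'
from t3 import *
d=p-RO; print('TCP rack frame',d@ex,d@ey,d@n,'rot',(Rc.inv()*RT).as_rotvec(degrees=True))
E
```

```text
16.5167 [-0.2791 -0.0766  2.0292  0.7749  1.4465  1.1632] [0.5122 0.1323 0.1503] 0.24184500160959116 [-0.5841  0.1542 -1.8303]
scene 1086 plane [0.003  0.0523 0.0314] panel a [-0.0581  0.0439] b [-0.0471  0.0433]
side 1745 plane [ 0.0057 -0.0013  0.0321] panel a [-0.058   0.0441] b [-0.0446  0.0447]
TCP rack frame -0.0919450400168556 0.0004535487479867378 0.006899918274587554 rot [ 0.2389  0.2411 -0.2989]
```

Call:
carry_out(
  moves=[
    [[0, 0, 0, 0.1, 0, 0, -1], [0, 0, 0, 0.08, 0, 0, -1], [0, 0, 0, 0, 0, 0, -1], [0, 0, 0, 0, 0, 0, -1]],
  ],
)

```text
time: 16.85
tool_pos: [0.5113, 0.1271, 0.1444]
tool_rot: [0.279, -0.627, 0.678, 0.264]
contact_force: [0.4, -0.3, -2.2]
gripper_width: 0.241
```

Call:
carry_out(
  moves=[
    [[0, 0, 0, 0.04, 0, 0, -1], [0, 0, 0, 0, 0, 0, -1], [0, 0, 0, 0, 0, 0, -1]],
  ],
)

```text
time: 17.1
tool_pos: [0.5114, 0.1259, 0.1434]
tool_rot: [0.279, -0.627, 0.678, 0.264]
contact_force: [-0.1, 0.7, -1.2]
gripper_width: 0.239
```

Call:
carry_out(
  moves=[
    [[0, 0, 0, 0.03, 0, 0, -1], [0, 0, 0, 0, 0, 0, -1], [0, 0, 0, 0, 0, 0, -1]],
  ],
)

```text
time: 17.35
tool_pos: [0.5114, 0.1253, 0.143]
tool_rot: [0.28, -0.627, 0.677, 0.265]
contact_force: [0.4, 1.7, -0.3]
gripper_width: 0.241
```

Contact is starting. I'll press slightly and slide toward the lip.

Call:
carry_out(
  moves=[
    [[0, 0, 0, 0.02, 0, 0.04, -1], [0, 0, 0, 0, 0, 0.04, -1], [0, 0, 0, 0, 0, 0, -1], [0, 0, 0, 0, 0, 0, -1]],
  ],
)

```text
time: 17.68
tool_pos: [0.512, 0.1272, 0.1405]
tool_rot: [0.28, -0.627, 0.677, 0.264]
contact_force: [1.0, 4.0, 3.2]
gripper_width: 0.237
```

```bash
python3 look.py 15 scene side; python3 m2.py 15 .01 .035 | grep plane;  python3 - <<'E'
from t3 import *
d=p-RO; print('TCP rack frame',d@ex,d@ey,d@n,'rot',(Rc.inv()*RT).as_rotvec(degrees=True))
a=cv2.imread('pics/scene15.png')[160:300,290:430]; b=cv2.imread('pics/side15.png')[150:310,230:390]
cv2.imwrite('pics/z15.png',np.hstack([cv2.resize(a,(400,400),interpolation=cv2.INTER_CUBIC),cv2.resize(b,(400,400),interpolation=cv2.INTER_CUBIC)]))
E
```

```text
17.7833 [-0.2896 -0.0609  2.0335  0.7749  1.4392  1.142 ] [0.5119 0.1272 0.1405] 0.24395443686229498 [1.7069 4.9322 3.0715]
scene 1043 plane [0.0151 0.0299 0.0223] panel a [-0.058   0.0393] b [-0.0467  0.043 ]
side 1688 plane [0.0109 0.0005 0.0225] panel a [-0.0577  0.0366] b [-0.0448  0.044 ]
TCP rack frame -0.08860287651776541 0.00040134260609485525 -0.003635732407352918 rot [ 0.2153  0.3157 -0.3018]
```

View pics/z15.png

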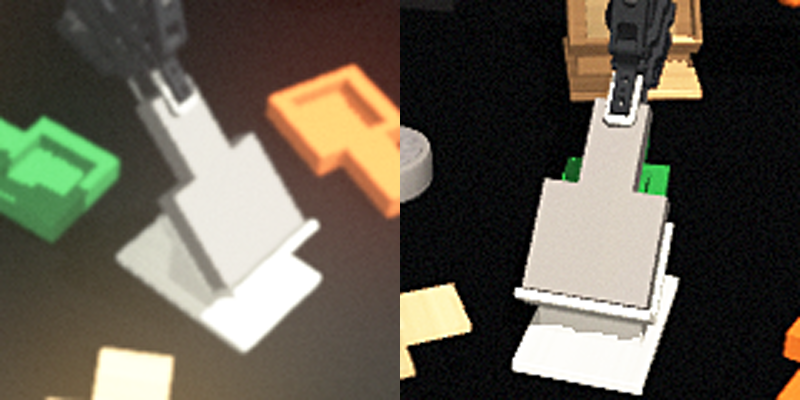

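The rack is seated: its back is at 22 mm and its lower edge is at the lip (zoom (587,303)). I'll release, then check before backing off.

Call:
carry_out(
  moves=[
    [[0, 0, 0, 0, 0, 0, -0.5], [0, 0, 0, 0, 0, 0, -0.3], [0, 0, 0, 0, 0, 0, -0.2], [0, 0, 0, 0, 0, 0, -0.1], [0, 0, 0, 0, 0, 0, -0.1]],
  ],
)

```text
time: 18.2
tool_pos: [0.511, 0.1264, 0.139]
tool_rot: [0.279, -0.627, 0.678, 0.264]
contact_force: [-0.5, -0.4, 0.1]
gripper_width: 0.445
```

```bash
python3 look.py 16 scene side wrist; python3 m2.py 16 .01 .035 | grep plane; python3 - <<'E'
from kin import *
f=dict(np.load('wrist16.npz')); P=cloud(f,f['hand_eye'])
for v in (250,270): print([(u,*P[v,u].round(3).tolist()) for u in range(257,390,8)])
E
```

```text
18.35 [-0.2903 -0.0605  2.0344  0.7727  1.439   1.1423] [0.5113 0.1266 0.1394] 0.4525986799752347 [-0.0888 -0.7851  0.8176]
scene 1033 plane [0.0073 0.0251 0.022 ] panel a [-0.0583  0.039 ] b [-0.047   0.0431]
side 1690 plane [ 0.0048 -0.0059  0.0222] panel a [-0.058  0.038] b [-0.0445  0.0442]
[(257, -0.081, 0.119, 0.257), (265, -0.023, -0.011, -0.011), (273, -0.02, -0.012, -0.013), (281, -0.05, 0.115, 0.249), (289, -0.039, 0.11, 0.238), (297, -0.009, -0.015, -0.018), (305, -0.006, -0.015, -0.018), (313, -0.003, -0.015, -0.018), (321, 0.0, -0.015, -0.018), (329, 0.003, -0.014, -0.016), (337, 0.007, -0.015, -0.018), (345, 0.015, 0.023, 0.06), (353, 0.031, 0.075, 0.166), (361, 0.038, 0.072, 0.159), (369, 0.02, -0.012, -0.012), (377, 0.023, -0.012, -0.013), (385, 0.058, 0.062, 0.14)]
[(257, -0.024, -0.011, -0.028), (265, -0.02, -0.012, -0.029), (273, -0.019, -0.007, -0.02), (281, -0.051, 0.145, 0.252), (289, -0.04, 0.137, 0.238), (297, -0.01, -0.006, -0.018), (305, -0.006, -0.005, -0.017), (313, -0.003, -0.006, -0.017), (321, 0.0, -0.006, -0.018), (329, 0.003, -0.006, -0.018), (337, 0.007, -0.006, -0.018), (345, 0.016, 0.037, 0.058), (353, 0.032, 0.097, 0.166), (361, 0.039, 0.093, 0.159), (369, 0.02, -0.005, -0.017), (377, 0.021, -0.012, -0.029), (385, 0.024, -0.012, -0.029)]
```

View pics/wrist16.png

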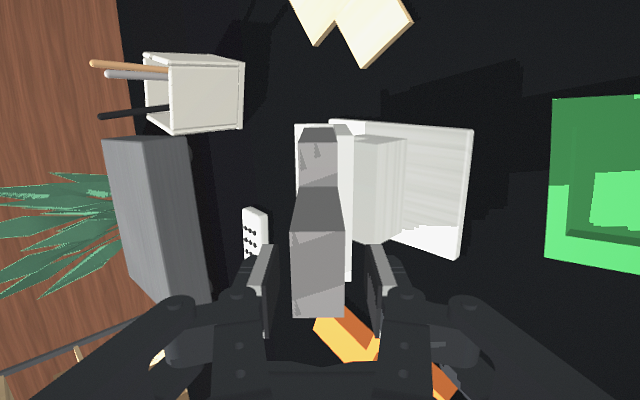

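The jaws are clear on both sides (tab −11 to +9 mm, pads ±19 mm) and the rack is lying flat. I'll back straight off along the tool axis and then rise.

Call:
carry_out(
  moves=[
    [[0, 0, 0, 0, 0, -0.4, -0.1], [0, 0, 0, 0, 0, -0.7, -0.1], [0, 0, 0, 0, 0, -0.8, -0.1], [0, 0, 0, 0, 0, -0.8, -0.1], [0, 0, 0, -0.3, 0, -0.6, 0], [0, 0, 0, -0.4, 0, -0.4, 0.2], [0, 0, 0, 0, 0, 0, 0.2], [0, 0, 0, 0, 0, 0, 0.2]],
  ],
)

```text
time: 19.02
tool_pos: [0.5067, 0.0409, 0.2652]
tool_rot: [0.28, -0.627, 0.678, 0.263]
contact_force: [-0.0, -0.5, -1.6]
gripper_width: 0.604
```

```bash
python3 look.py 17 scene side; python3 m2.py 17 .01 .035 | grep plane; python3 - <<'E'
from kin import *
tx,ty,tn=frame(TY)
for nm in ['scene','side']:
    f=dict(np.load(nm+'17.npz')); P=cloud(f)-TS; a,b,c=P@tx,P@ty,P@tn
    m=(f['frame'].max(2)<110)&(abs(b)<.055)&(a>-.05)&(a<.045)&(c>.008)&(c<.035)
    print(nm,m.sum(),'dial a',np.percentile(a[m],[2,50,98]),'b',np.percentile(b[m],[2,98]),'c',np.percentile(c[m],[5,50,95]))
a=cv2.imread('pics/scene17.png')[110:290,170:430]; b=cv2.imread('pics/side17.png')[120:300,240:400]
cv2.imwrite('pics/z17.png',np.hstack([cv2.resize(a,(460,318),interpolation=cv2.INTER_CUBIC),cv2.resize(b,(283,318),interpolation=cv2.INTER_CUBIC)]))
E
```

```text
19.1167 [-0.4512 -0.1722  1.9149  0.7268  1.7144  1.1868] [0.5055 0.0418 0.2626] 0.5986690463421568 [-0.1034  0.3904 -1.0031]
scene 1035 plane [0.0026 0.0255 0.022 ] panel a [-0.0585  0.0386] b [-0.047   0.0436]
side 1690 plane [ 0.0077 -0.0017  0.0222] panel a [-0.0581  0.038 ] b [-0.0445  0.0442]
scene 147 dial a [-0.0074  0.014   0.0402] b [-0.028   0.0189] c [0.0121 0.0165 0.0194]
side 238 dial a [-0.0075  0.018   0.04  ] b [-0.026  0.025] c [0.0128 0.0173 0.0207]
```

View pics/z17.png

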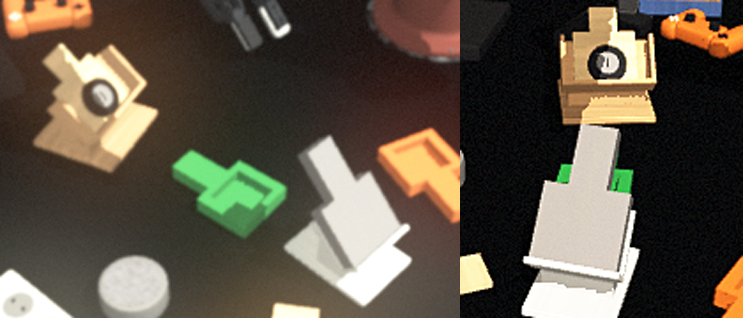

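View pics/side17.png

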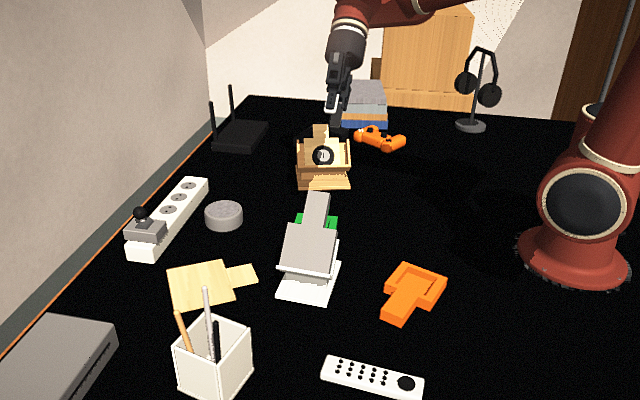

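The views agree. The dial lies flat on the cover against the lip, its top about 17 mm above the tray surface (5 + 12). The rack is flat on its stand at 22 mm, and the arm is clear. I'll hand it in.

```bash
python3 -c "
from h import *
print(ticket.job_done()); print(state()['time'])"
```

```text
the job is handed in; nothing more can be done
None
the job is handed in; nothing more can be done
```

The job is done and handed in, about 19 s into the 58 s allowed. I gripped rack and cover together by the tab and turned them over. I set them cover side down in the tray against its lip, then let go. I regripped only the rack's bare tab end, lifted the rack off along the slope's normal, and put it back on its stand open side down.

**Last checks:**
- **Dial:** both fixed cameras show it lying flat on the cover at the tray's lip. Its top is 16.5–17.3 mm above the tray surface, against 17 mm expected. I take it to be face down because the pack was turned over; I could not read the face directly. The gripper never touched the dial.
- **Rack:** it lies flat on the stand, with its back at 22 mm and its lower edge at the lip.
- **Robot:** the arm is clear of everything, and the contact forces reported after each move stayed under about 10 N.

**Disagreements:**
- The wrist camera and the fixed cameras differed by about 4 mm on the tab's position before the first grasp; I corrected this by comparing the pads with the tab.
- The scene camera showed the rack's surface tilted 1–5° crosswise, and the side camera showed it level.

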